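# Refit the optics of a signal hand lamp

## Task

Put the signal lamp's optics back into its upturned head: drop in the lens first, then every colour filter there is on the bench (in any order), then the brass spacer, each lying flat in the barrel. Then screw the steel bezel ring on clockwise until it is fully down and clamps the stack tight, and after that test the lamp's flash switch: push its red thumb slide all the way forward and let go, so that it springs back home. Do not knock over the spray can or the glue bottle.

Things in the scene. Friction and masses are not known exactly. Their poses are not given: they have to be found in the camera images.
- lamp: Orange angle-head signal lamp strapped on its back to a fixed plywood cradle (board 120 mm wide, 6 mm thick, from 70 mm before to 290 mm behind the head), the head pointing straight up. Origin on the upright head's axis at bench level; z up; x runs level from the head along the body (62 mm diameter, top 68 mm above the bench; cradle blocks 90 mm wide, 44 mm high) to the tail, 266 mm from the head.
- mouth (a point): Centre of the head's open mouth, level with its rim, 106 mm above the bench; axes as the lamp's. The bore is 52.4 mm in diameter with a 4 mm high flare at the rim; the head is 60 mm in outer diameter, and round its top 30 mm runs a coarse right-hand three-start thread of 68 mm outer diameter, which drops 36 mm a turn.
- seat (a point): Centre of the bore's flat floor, 76 mm below the rim; axes as the lamp's. The stack lies on it: lens 20 mm, one or two filters of 16 mm, spacer 18 mm. The spacer's top ends 22 mm below the rim with one filter, 6 mm below it with two.
- bezel: The bezel, a retaining ring of dark steel, open through the middle, 62 mm tall: a knurled skirt of 78 mm outer diameter and 40 mm height, on top of it a collar of 60 mm diameter and 22 mm height to grip. Origin on the axis at the skirt's lower edge, z up along the axis, collar up; it stands upright on the bench at the start.
- bezel_grip (a point): Middle of the bezel's grip collar, on the axis, 51 mm above its lower edge. Set over the mouth in any yaw the bezel rests on the thread, lower edge 97 to 108 mm above the bench. Turned clockwise seen from above it runs down 36 mm a turn and stays; on the spacer it takes up to 1/3 turn more to get tight: it stops turning, the moment rises past 0.3 N m or the grip slips. In all 0.2 to 1.4 turns.
- bezel_lip (a point): Underside of the bezel's inner lip, on the axis, 12 mm above the skirt's lower edge. The lip (49 mm diameter) enters the bore and presses on the top of the spacer: fully screwed down, this point lies 9 mm above the spacer's centre. The skirt is 71 mm wide inside, with three thread lugs 3 mm above its lower edge.
- flash (a joint): Travel of the lamp's momentary flash switch: 0 m at home (where its spring keeps it), 0.025 m fully forward, towards the head (the lamp's -x). The spring pulls back with 2 N at home and 6 N at the end.
- flash_tab (a point): Centre of the top of the flash switch's red thumb tab on the lamp's body, at home 152 mm from the head's axis and 92 mm above the bench; it moves with the tab; axes as the lamp's. The tab is 22 mm long along the lamp's x, 14 mm wide along its y and 20 mm tall over the flat black plate under it.
- filter_red: Colour filter: a red glass disc in a black rim, 50 mm in diameter and 16 mm thick. One or two of the three filters are there; one that is not there reads None. Its origin is the centre of the disc, z its axis; both faces are alike, so either may be up. It lies flat on the bench at the start.
- filter_green: Colour filter: a green glass disc in a black rim, 50 mm in diameter and 16 mm thick. One or two of the three filters are there; one that is not there reads None. Its origin is the centre of the disc, z its axis; both faces are alike, so either may be up. It lies flat on the bench at the start.
- filter_amber: Colour filter: an amber glass disc in a black rim, 50 mm in diameter and 16 mm thick. One or two of the three filters are there; one that is not there reads None. Its origin is the centre of the disc, z its axis; both faces are alike, so either may be up. It lies flat on the bench at the start.
- lens: The lens: clear, pale blue bulging glass in a bright aluminium cell, 50 mm in diameter and 20 mm thick. Its origin is the centre of the disc, its z axis the disc's axis; both faces are alike, so either may be up. It lies flat on the bench at the start.
- spacer: The spacer: a plain brass ring, outer diameter 50 mm, hole 37 mm, 18 mm thick. Its origin is the centre of the ring, its z axis the ring's axis; both faces are alike, so either may be up. It lies flat on the bench at the start.
- spray_can: Bystander: upright blue spray can, 54 mm in diameter, 150 mm tall, loose; origin at its foot. Leave it standing.
- glue_bottle: Bystander: upright white glue bottle with an orange nozzle, 36 mm in diameter, 85 mm tall, loose; origin at its foot. Leave it standing.
- tape_roll: Bystander: roll of masking tape lying flat, 96 mm in diameter, 24 mm tall, loose; origin under its centre. Not part of the lamp.

How it is judged:
By the outcome, as a careful person would: the job done as asked, in the order asked, and still so for the second after the job is handed in, with the robot touching nothing.
Of filter_red, filter_green, filter_amber only 1 to 2 are there at a start; the rules pass over those that are not, and their reading is None.
At some moment in a run one of lens, spacer, bezel, filter_red, filter_green, filter_amber may be knocked a few centimetres aside while the robot is not near it.
Once in a run the grip may slacken for a moment while it holds something.
It also fails if it takes over 192 s, if anything falls off the work surface, if the arm or the gripper's body presses on something with over 40 N, if the wrist force passes 120 N, or if a joint passes its speed limit or range.

## Robot

A 6-joint arm with a two-finger parallel gripper is mounted at the origin on the work surface. World frame = base frame: x ahead of the robot, y to its left, z up, the work surface at z = 0. Lengths are in m, angles in rad, forces in N, time in s.
With the tool pointing down it reaches from about 0.35 to 0.775 m from the base axis. Payload 7.3 kg.
Tool frame: the origin (TCP) lies at the very end of the fingers, on their centre line; the grasp point (between the pads) lies 19 mm behind it (robot.pinch_z is the distance from the TCP to the grasp point, in m); z points along the fingers, y is the line along which they close (so a half turn about z gives the same grasp; the last joint's range is limited). The gripper opens to 92 mm and grips with 3 to 60 N. Pads are 19 mm wide; open, the fingers measure 130 mm over their backs; the gripper's body (75 mm by 190 mm) begins 47 mm behind the grasp point.
Start: joints at [1.055, 0.342, 1.524, -0, 1.275, -0.146], TCP at [0.19, 0.49, 0.227] pointing down, gripper open.
Joint ranges: [-2.53, 2.53], [-0.77, 2.02], [0.04, 2.7], [-1, 4.14], [0.28, 2.66], [-3.11, 3.11]. Speed limits (rad/s): [2.57, 2.57, 3.14, 3.14, 3.14, 3.14].

## Interface

Orientations are given as [roll, pitch, yaw] about the fixed x, y, z axes, in that order (R = Rz(yaw) Ry(pitch) Rx(roll)).
In Python, from cell import robot gives the robot as it stands.
- The arm moves only by the tool move_arm, never from a script. Its argument "motion" is a list of rows, each a list of 6 numbers: the shift along the tool's x, y, z in units of 0.1 m (1.0 is 0.1 m), then the turn, a rotation vector about the tool's x, y, z in units of pi rad (1.0 is pi rad). In form: [[dx, dy, dz, rx, ry, rz], ...]. A call has 1 to 12 rows; each row is the pose to reach, as a shift and turn from the pose commanded when the call began, along the tool's axes at that moment, turning the shorter way round; what a row does not reach only later rows make up. A row lasts 1/8 s, in which the tool goes at most 62.5 mm and 10.7 degrees, less where a joint would pass 70% of its speed; a pose out of reach is approached as far as the arm can. A call with a number of a shift or a turn outside -1 to 1 is refused whole. A call with a gripper value outside its range is refused whole. "fingers" is the opening, from -1 (shut) to 1 (fully open), set as the call begins (left out, the last holds). The fingers move at their own pace and stop on an object; "newtons" is the grip in N (left out, the last holds). Time passes only in rows, so rows that repeat a pose let the fingers close. It gives the time, the measured TCP pose, the force, the opening and the grip force at its end, in the units of the state.
- robot.observe(): the state, without advancing time (a new reading comes with each control period).
- robot.read_camera(name): name is "scene" or "top" or "wrist"; returns a dict with "image" (480x640x3 uint8, red, green, blue), "range_z" (480x640 float32, m along the optical axis (not along the pixel's ray), 0 where there is no reading), "vfov" (degrees; the focal length in pixels is half the picture's height over the tangent of half this angle, whatever the lens; pixels are square), "cx", "cy" (the principal point, pixels), "k1" (the pictures are not rectified: a ray, as slopes to the right and down, at radius r is drawn at 1 + k1 r^2 times it, then the intrinsics apply), "extrinsics" (4x4, takes a point from camera to world coordinates); the wrist camera has in their place "hand_eye" (4x4, takes a point from camera to tool coordinates, whose origin is the TCP and whose axes are the flange's). Camera axes: x right, y up, looking along -z (the intrinsics and any distortion apply to the point x, -y, -z); pixel columns grow to the right and rows downward; lengths in m; the calibration is good to about 2 mm. A picture is of the moment at which its call begins: read the wrist's pose just before it.
- robot.hand_in(): hands the job in; it is judged then, once.
The state is a dict: "time": time; "qpos": joint angles; "qvel": joint speeds; "joint_efforts": joint torques, N m; "tool_pos": TCP position; "tool_rot": TCP orientation; "contact_force": force on the tool from outside, world axes, zero at the start; "torque": the same for the moment, N m; "opening": finger opening in m; "grip_force": force on a finger pad.
Only numpy, scipy, OpenCV 4.12 (cv2) and the standard library are available. Lean on these libraries where they do the work, as an engineer would, in place of code of your own. Each camera call takes 0.05 s, during which the arm holds its last target. There are 200 camera calls.

## Working session

There is one attempt and no reset: what is moved stays moved. The work goes in short steps, Python scripts to look and compute and a tool call to move; the robot and the scene stay as the last step left them, time stands still between calls to the robot, and variables do not carry over. Pictures are saved under pics/ and viewed, at most 14 in all, crops included, and the job is handed in when it is done.

Besides the shell and the picture viewer there is one more tool, called as a command line: name --pt "numbers of a row" for each row, then --argument value for the rest. move_arm: Moves the arm, as the interface text tells. Shifts and turns lie within -1 to 1; 1 stands for 0.1 m of shift or pi rad of turn. Its arguments: {"type":"object","properties":{"motion":{"type":"array"},"fingers":{"type":"number"},"newtons":{"type":"number"}},"required":["motion"]}

```bash
ls; mkdir -p pics; cat > h.py <<'E'
import numpy as np, cv2
from scipy.spatial.transform import Rotation as R
from cell import robot
def cam(name):
    s=robot.observe(); c=robot.read_camera(name)
    if name=="wrist":
        T=np.eye(4); r=np.array(s["tool_rot"]); T[:3,:3]=R.from_euler("xyz",r).as_matrix(); T[:3,3]=s["tool_pos"]
        c["extrinsics"]=T@np.array(c["hand_eye"])
    return c
def K(c):
    f=240/np.tan(np.radians(c["vfov"])/2); return np.array([[f,0,c["cx"]],[0,f,c["cy"]],[0,0,1.]])
def rays(c,uv):
    p=cv2.undistortPoints(np.float64(uv).reshape(-1,1,2),K(c),np.array([c["k1"],0,0,0.])).reshape(-1,2)
    return np.c_[p[:,0],-p[:,1],-np.ones(len(p))]
def onplane(c,uv,z):
    E=np.array(c["extrinsics"]); d=rays(c,uv)@E[:3,:3].T; o=E[:3,3]
    return o+d*((z-o[2])/d[:,2])[:,None]
def cloud(c):
    v,u=np.mgrid[0:480,0:640]; uv=np.c_[u.ravel(),v.ravel()]
    E=np.array(c["extrinsics"]); p=rays(c,uv)*c["range_z"].reshape(-1,1)
    return (p@E[:3,:3].T+E[:3,3]).reshape(480,640,3)
def save(c,n): cv2.imwrite(f"pics/{n}.png",c["image"][:,:,::-1])
E
python3 - <<'E'
from h import *
print(robot.observe())
for n in("top","scene"):
    c=cam(n); save(c,n+"0"); np.savez(f"{n}0.npz",**c); print(n,c["vfov"],c["k1"],np.round(c["extrinsics"],3).tolist())
c=cam("wrist");print(np.round(c["hand_eye"],3).tolist(),c["vfov"])
E
```

```text
pics
{'time': 0.0, 'qpos': array([ 1.05498145e+00,  3.42697850e-01,  1.52501545e+00,  8.02344935e-06,
        1.27542526e+00, -1.46031709e-01]), 'qvel': array([-1.14985174e-03, -6.52950185e-05, -6.41218790e-05,  8.69852565e-04,
        2.02655133e-04, -5.56304949e-04]), 'joint_efforts': array([ 6.69018136e-04, -4.31241417e+01, -2.44221425e+01,  7.16616260e-02,
        5.60111634e-02, -1.00528064e-04]), 'tool_pos': array([0.18952757, 0.48915111, 0.22605843]), 'tool_rot': array([-3.14006432e+00, -2.32540848e-04,  2.77180697e+00]), 'contact_force': array([ 0.67901685, -0.1912355 ,  0.17629605]), 'torque': array([-0.0398406 , -0.00745705,  0.02720702]), 'grip_force': 0.0, 'opening': 0.09190707318780739}
top 42.073967986504755 -0.04630820236513624 [[-0.012, 0.991, -0.135, 0.365], [-1.0, -0.013, -0.007, -0.001], [-0.009, 0.135, 0.991, 1.642], [0.0, 0.0, 0.0, 1.0]]
scene 48.906365926018694 0.02877710438335856 [[0.447, -0.77, 0.455, 1.078], [0.894, 0.39, -0.219, -0.222], [-0.009, 0.505, 0.863, 0.996], [0.0, 0.0, 0.0, 1.0]]
[[0.0, 0.969, 0.247, 0.066], [1.0, -0.0, -0.0, -0.001], [-0.0, 0.247, -0.969, -0.157], [0.0, 0.0, 0.0, 1.0]] 69.37191855394623
```

View pics/top0.png

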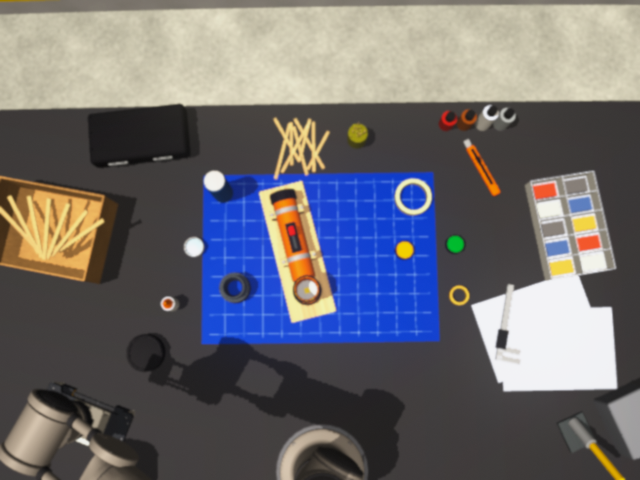

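View pics/scene0.png

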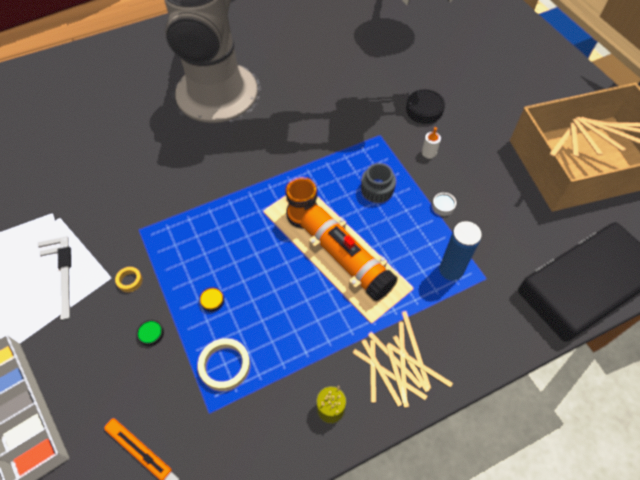

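The top view shows the lens at (194,247), amber filter at (405,250), green filter at (455,244), spacer at (459,295), bezel at (235,288) and lamp mouth at (307,290). The flash tab is near (292,232), the can at (214,183), the glue at (169,303) and the tape at (413,196). There is no red filter.

```bash
cat > m0.py <<'E'
from h import *
c={k:(v if v.ndim else float(v)) for k,v in np.load("top0.npz").items()}
P=cloud(c); im=c["image"]; hsv=cv2.cvtColor(im,cv2.COLOR_RGB2HSV)
def blob(mask,uv,r):
    w=np.zeros(mask.shape,np.uint8); cv2.circle(w,uv,r,255,-1); m=cv2.bitwise_and(mask.astype(np.uint8)*255,w)
    cs,_=cv2.findContours(m,cv2.RETR_EXTERNAL,cv2.CHAIN_APPROX_NONE); k=max(cs,key=cv2.contourArea); return cv2.minEnclosingCircle(k)
H,S,V=[hsv[...,i].astype(int) for i in range(3)]
for n,uv,r,mk,z in [("lens",(194,247),18,(V>110),.02),("amber",(405,250),16,(H<40)&(V>100)&(S>100),.016),("green",(455,244),18,(H>45)&(H<80)&(V>70)&(S>80),.016),("spacer",(459,295),18,(S>90)&(V>90),.018),("can",(214,183),16,(V>150)&(S<80),.15),("glue",(169,303),14,V>100,.05),("tape",(413,196),26,(S<90)&(V>120),.024),("tab",(292,232),14,((H<4)|(H>172))&(S>150)&(V>100),.092)]:
    (u,v),rr=blob(mk,uv,r); print(n,round(u,1),round(v,1),round(rr,1),np.round(onplane(c,[(u,v)],z)[0],4))
def hp(n,lo,hi,x,y,r):
    m=(P[...,2]>lo)&(P[...,2]<hi)&(np.hypot(P[...,0]-x,P[...,1]-y)<r); q=P[m]
    xy=np.float32(q[:,:2]*1000); (a,b),rr=cv2.minEnclosingCircle(xy); print(n,m.sum(),np.round(q.mean(0),4),round(a,1),round(b,1),round(rr,1))
for n,z,uv in(("bezel",.062,(235,288)),("mouth",.106,(307,290))):
    p=onplane(c,[uv],z)[0]; hp(n,z-.012,z+.01,p[0],p[1],.05)
m=(hsv[...,0]>10)&(hsv[...,0]<30)&(S>50)&(S<180)&(V>150); 
w=np.zeros(m.shape,np.uint8); w[178:325,255:340]=255
cs,_=cv2.findContours((m*255).astype(np.uint8)&w,cv2.RETR_EXTERNAL,cv2.CHAIN_APPROX_NONE)
a=cv2.minAreaRect(np.vstack([k for k in cs if cv2.contourArea(k)>30])); print(a); print(np.round(onplane(c,cv2.boxPoints(a),.006),4))
E
python3 m0.py
```

```text
lens 199.1 247.0 16.3 [0.5762 0.3153 0.02  ]
amber 404.4 249.6 8.8 [ 0.5627 -0.2237  0.016 ]
green 455.0 243.5 9.4 [ 0.577  -0.3576  0.016 ]
spacer 458.6 294.9 10.8 [ 0.442 -0.361  0.018]
can 213.7 180.3 10.8 [0.7238 0.2564 0.15  ]
glue 168.1 303.8 8.5 [0.4271 0.3875 0.05  ]
tape 412.9 196.4 19.0 [ 0.7031 -0.2498  0.024 ]
tab 291.3 230.2 5.3 [0.6064 0.0693 0.092 ]
bezel 198 [0.4697 0.2206 0.0599] 470.3 216.9 34.2
mouth 234 [0.459  0.0346 0.1025] 459.5 34.6 34.4
((296.935302734375, 251.1560821533203), (133.87501525878906, 44.63251495361328), 75.65067291259766)
[[ 0.725   0.1598  0.006 ]
 [ 0.7536  0.0436  0.006 ]
 [ 0.4064 -0.0397  0.006 ]
 [ 0.3791  0.0734  0.006 ]]
```

move_arm --pt "0 0 0 0 0 -0.06" --pt "0 0 0 0 0 -0.1177" --pt "0 0 0 0 0 -0.1177" --fingers 1

```text
time: 0.52
tool_pos: [0.1897, 0.4894, 0.2265]
tool_rot: [-3.141, -0.0, 3.14]
contact_force: [0.1, -0.5, 0.7]
opening: 0.0919
grip_force: 0.0
```

move_arm --pt "-0.3 -0.12 0 0 0 0" --pt "-0.8 -0.32 0 0 0 0" --pt "-1 -0.4 0 0 0 0"

```text
time: 0.9
tool_pos: [0.2918, 0.4485, 0.2266]
tool_rot: [-3.141, 0.0, 3.135]
contact_force: [0.6, 0.8, -0.3]
opening: 0.0917
grip_force: 0.0
```

move_arm --pt "-0.5 -0.2 0 0 0 0" --pt "-1 -0.4 0 0 0 0"

```text
time: 1.15
tool_pos: [0.3909, 0.409, 0.2267]
tool_rot: [3.141, 0.0, 3.138]
contact_force: [0.5, 1.1, -0.5]
opening: 0.0918
grip_force: 0.0
```

move_arm --pt "-0.5 -0.2 0 0 0 0" --pt "-1 -0.4 0 0 0 0"

```text
time: 1.4
tool_pos: [0.4912, 0.3687, 0.2266]
tool_rot: [3.141, -0.0, 3.137]
contact_force: [0.7, 1.9, 0.4]
opening: 0.0919
grip_force: 0.0
```

move_arm --pt "-0.4 -0.2 0 0 0 0" --pt "-0.7 -0.35 0 0 0 0" --pt "-0.86 -0.41 0 0 0 0" --pt "-0.86 -0.41 0 0 0 0" --pt "-0.86 -0.41 0 0 0 0"

```text
time: 2.02
tool_pos: [0.575, 0.3289, 0.2265]
tool_rot: [3.142, -0.001, 3.14]
contact_force: [-1.0, -0.0, 0.9]
opening: 0.0914
grip_force: 0.0
```

```bash
cat > disc.py <<'E'
from h import *
import sys
def disc(top,x,y,r=.045,name=None):
    c=cam("wrist"); P=cloud(c); s=robot.observe()
    if name: save(c,name)
    m=(P[...,2]>top-.006)&(P[...,2]<top+.006)&(np.hypot(P[...,0]-x,P[...,1]-y)<r)&(c["range_z"]>0)
    m8=cv2.morphologyEx(m.astype(np.uint8),cv2.MORPH_OPEN,np.ones((5,5)))
    q=P[m8>0]; print("zmed",np.median(q[:,2]).round(4),len(q))
    k=max(cv2.findContours(m8,cv2.RETR_EXTERNAL,cv2.CHAIN_APPROX_NONE)[0],key=cv2.contourArea)
    w=onplane(c,k[:,0,:],top)
    (a,b),rr=cv2.minEnclosingCircle(np.float32(w[:,:2]*1000)); A=np.c_[2*w[:,:2],np.ones(len(w))]
    f=np.linalg.lstsq(A,(w[:,:2]**2).sum(1),rcond=None)[0]; t=np.array(s["tool_pos"])
    print("mec",round(a,1),round(b,1),round(rr,1),"fit",f[:2].round(4),"r",np.sqrt(f[2]+f[0]**2+f[1]**2).round(4),"tool",t.round(4),"dworld",(f[:2]-t[:2]).round(4))
    return c,P
if __name__=="__main__": disc(*map(float,sys.argv[1:5]),name=sys.argv[5] if len(sys.argv)>5 else None)
E
python3 disc.py .02 .576 .329 .045 w_lens
```

```text
zmed 0.0158 560
mec 576.7 330.8 16.4 fit [0.5763 0.3303] r 0.0139 tool [0.5748 0.3291 0.2268] dworld [0.0015 0.0012]
```

View pics/w_lens.png

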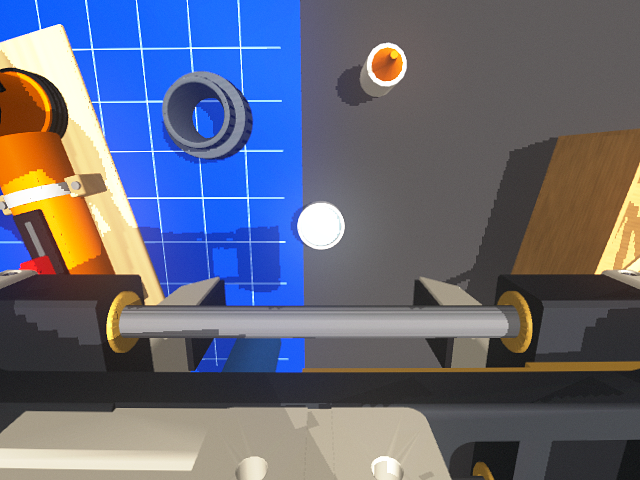

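The wrist view shows the lens as a white disc at (320,226). I'll refine it with a colour mask.

```bash
cat > col.py <<'E'
from h import *
import sys
# colour disc finder: col.py kind top x y [name]
def find(kind,top,x,y,name=None,camn="wrist",rad=.05):
    c=cam(camn); s=robot.observe()
    if name: save(c,name)
    H,S,V=[cv2.cvtColor(c["image"],cv2.COLOR_RGB2HSV)[...,i].astype(int) for i in range(3)]
    m={"white":(V>150)&(S<60),"amber":(H>12)&(H<40)&(V>80)&(S>90),"green":(H>45)&(H<85)&(V>50)&(S>80),"dark":(S<110)&(V<150),"red":((H<6)|(H>172))&(S>170)&(V>120)}[kind]
    v,u=np.mgrid[0:480,0:640]; w=onplane(c,np.c_[u.ravel(),v.ravel()],top).reshape(480,640,3)
    m=m&(np.hypot(w[...,0]-x,w[...,1]-y)<rad)
    m8=cv2.morphologyEx(m.astype(np.uint8),cv2.MORPH_OPEN,np.ones((3,3)))
    k=max(cv2.findContours(m8,cv2.RETR_EXTERNAL,cv2.CHAIN_APPROX_NONE)[0],key=cv2.contourArea)
    q=onplane(c,k[:,0,:],top)[:,:2]; (a,b),rr=cv2.minEnclosingCircle(np.float32(q*1000))
    f=np.linalg.lstsq(np.c_[2*q,np.ones(len(q))],(q**2).sum(1),rcond=None)[0]; t=np.array(s["tool_pos"])
    print(kind,"px",k[:,0].mean(0).round(),"mec",round(a,1),round(b,1),round(rr,1),"fit",f[:2].round(4),"r",np.sqrt(f[2]+f[0]**2+f[1]**2).round(4),"t",round(s["time"],2),"tool",t.round(4),"d",(f[:2]-t[:2]).round(4))
    return f[:2]
if __name__=="__main__": find(sys.argv[1],*map(float,sys.argv[2:5]),name=sys.argv[5] if len(sys.argv)>5 else None)
E
python3 col.py white .02 .576 .329
```

```text
white px [320. 225.] mec 577.9 330.0 26.3 fit [0.5781 0.3298] r 0.0253 t 2.12 tool [0.5748 0.3292 0.2269] d [0.0032 0.0007]
```

move_arm --pt "-0.025 0.007 0.5 0 0 0" --pt "-0.025 0.007 1 0 0 0"

```text
time: 2.38
tool_pos: [0.5779, 0.3301, 0.1266]
tool_rot: [3.14, 0.002, -3.141]
contact_force: [0.6, -0.8, 0.4]
opening: 0.092
grip_force: 0.0
```

move_arm --pt "0 0 0.4 0 0 0" --pt "0 0 0.7 0 0 0" --pt "0 0 0.9 0 0 0" --pt "0 0 1 0 0 0"

```text
time: 2.88
tool_pos: [0.5772, 0.3296, 0.0258]
tool_rot: [-3.141, -0.001, -3.141]
contact_force: [-0.4, 0.5, 0.1]
opening: 0.0918
grip_force: 0.0
```

move_arm --pt "0 0 0.1 0 0 0" --pt "0 0 0.165 0 0 0" --pt "0 0 0.165 0 0 0"

```text
time: 3.25
tool_pos: [0.5781, 0.3292, 0.0102]
tool_rot: [-3.142, -0.0, 3.142]
contact_force: [-0.1, 0.4, -0.2]
opening: 0.0921
grip_force: 0.0
```

move_arm --pt "0 0 0 0 0 0" --pt "0 0 0 0 0 0" --pt "0 0 0 0 0 0" --pt "0 0 0 0 0 0" --pt "0 0 0 0 0 0" --pt "0 0 0 0 0 0" --fingers -1 --newtons 25

```text
time: 4.0
tool_pos: [0.5783, 0.3293, 0.0103]
tool_rot: [3.141, 0.0, 3.142]
contact_force: [0.6, 0.6, 0.3]
opening: 0.0491
grip_force: 25.0
```

move_arm --pt "0 0 -0.2 0 0 0" --pt "0 0 -0.6 0 0 0" --pt "0 0 -1 0 0 0"

```text
time: 4.38
tool_pos: [0.5783, 0.3292, 0.1125]
tool_rot: [3.141, 0.001, 3.142]
contact_force: [0.8, -0.4, -0.7]
opening: 0.0491
grip_force: 25.0
```

move_arm --pt "0 0 -0.4 0 0 0" --pt "0 0 -0.8 0 0 0" --pt "0 0 -0.8 0 0 0"

```text
time: 4.75
tool_pos: [0.5799, 0.33, 0.1959]
tool_rot: [3.138, 0.008, -3.142]
contact_force: [-0.8, 0.1, -1.0]
opening: 0.0487
grip_force: 25.0
```

```bash
python3 - <<'E'
from h import *
c=cam("wrist"); save(c,"held1"); cv2.imwrite("pics/held1c.png",c["image"][200:360,180:460,::-1])
p=robot.observe(); print(p["tool_pos"],p["opening"])
E
```

```text
[0.57884834 0.32950544 0.19306859] 0.04953805337742164
```

View pics/held1c.png

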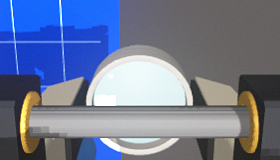

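The lens is held flat in the pads, with its front rim arc topping out at about row 245.

```bash
cat > held.py <<'E'
from h import *
import sys
# fit of the lower-rim arc of a held disc, tool frame. args: depth of lower face below TCP (m)
def held(zl,img=None):
    c=cam("wrist"); im=c["image"] ; c["extrinsics"]=c["hand_eye"]
    Z=c["range_z"]; P=cloud(c)   # tool frame
    m=(P[...,2]>-.03)&(P[...,2]<zl+.012)&(np.abs(P[...,0])<.04)&(np.abs(P[...,1])<.02)&(Z>0)
    pts=[]
    for u in range(290,351,3):
        r=np.where(m[:,u])[0]
        if len(r): pts.append((u,r.min()-.5))
    q=onplane(c,pts,zl)[:,:2]
    x0=np.median(q[:,0]-np.sqrt(np.maximum(.025**2-q[:,1]**2,0)))
    # top face depth
    t=(m)&(np.abs(P[...,1])<.012)&(P[...,0]<.015)&(P[...,0]>.0)
    print("tool-x offset of disc centre mm",round(x0*1000,2),"rim rows",[int(p[1]) for p in pts[::4]],"top face tool z",np.median(P[t][:,2]).round(4), robot.observe()["tool_pos"].round(4),robot.observe()["opening"])
held(float(sys.argv[1]))
E
python3 held.py .010
```

```text
tool-x offset of disc centre mm -0.26 rim rows [253, 247, 244, 244, 247, 254] top face tool z -0.0054 [0.5781 0.3291 0.191 ] 0.04917306655484346
```

move_arm --pt "0.05 -0.25 0 0 0 0" --pt "0.1 -0.6 0 0 0 0" --pt "0.13 -1 0 0 0 0"

```text
time: 5.22
tool_pos: [0.5639, 0.2283, 0.1885]
tool_rot: [-3.141, -0.003, -3.141]
contact_force: [0.7, -0.6, -1.5]
opening: 0.049
grip_force: 25.0
```

move_arm --pt "0.06 -0.5 0 0 0 0" --pt "0.13 -1 0 0 0 0"

```text
time: 5.48
tool_pos: [0.551, 0.1277, 0.1887]
tool_rot: [-3.141, -0.003, -3.141]
contact_force: [-0.3, -0.6, -0.8]
opening: 0.0494
grip_force: 25.0
```

move_arm --pt "0.06 -0.4 0 0 0 0" --pt "0.1 -0.7 0 0 0 0" --pt "0.12 -0.95 0 0 0 0" --pt "0.12 -0.95 0 0 0 0" --pt "0.12 -0.95 0 0 0 0"

```text
time: 6.1
tool_pos: [0.5398, 0.0347, 0.1895]
tool_rot: [3.141, -0.002, 3.141]
contact_force: [-0.4, 0.0, -1.6]
opening: 0.049
grip_force: 25.0
```

```bash
python3 - <<'E'
from h import *
c=cam("wrist"); save(c,"mouth1"); s=robot.observe(); print(s["tool_pos"],s["opening"])
P=cloud(c)
m=(P[...,2]>.100)&(P[...,2]<.112)&(np.hypot(P[...,0]-.459,P[...,1]-.035)<.045)
m=cv2.morphologyEx(m.astype(np.uint8),cv2.MORPH_OPEN,np.ones((3,3))); k=max(cv2.findContours(m,cv2.RETR_EXTERNAL,cv2.CHAIN_APPROX_NONE)[0],key=cv2.contourArea)
print(m.sum(),cv2.minEnclosingCircle(np.float32(P[m>0][:,:2]*1000)),cv2.minEnclosingCircle(k))
E
```

```text
[0.53991551 0.03501746 0.18965966] 0.049282840432509516
2454 ((459.6625671386719, 32.055816650390625), 34.12299728393555) ((315.8571472167969, 136.2857208251953), 52.14784622192383)
```

View pics/mouth1.png

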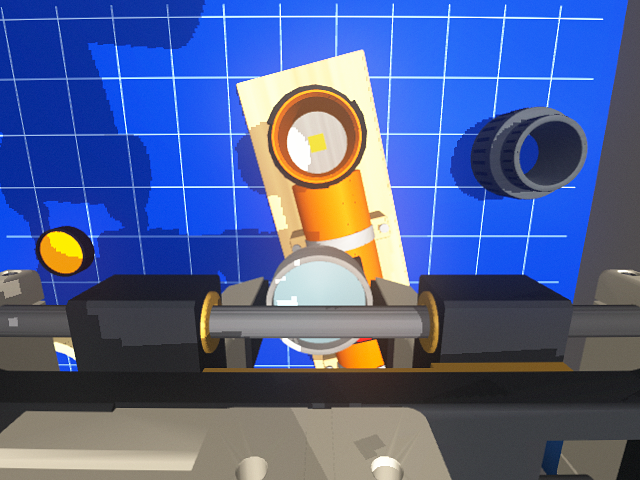

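The mouth is at (316,136) with its orange rim inside the dark thread. The lens is held at (320,300).

```bash
cat > mouth.py <<'E'
from h import *
def mouth(z=.106,x=.459,y=.034):
    out=[]
    for i in range(2):
        c=cam("wrist"); H,S,V=[cv2.cvtColor(c["image"],cv2.COLOR_RGB2HSV)[...,i].astype(int) for i in range(3)]
        v,u=np.mgrid[0:480,0:640]; w=onplane(c,np.c_[u.ravel(),v.ravel()],z).reshape(480,640,3)
        rr=np.hypot(w[...,0]-x,w[...,1]-y)
        m=((H>2)&(H<25)&(S>150)&(V>110)&(rr<.0335)).astype(np.uint8)
        k=max(cv2.findContours(m,cv2.RETR_EXTERNAL,cv2.CHAIN_APPROX_NONE)[0],key=cv2.contourArea)
        q=onplane(c,k[:,0,:],z)[:,:2]; e=cv2.minEnclosingCircle(np.float32(q*1000))
        f=np.linalg.lstsq(np.c_[2*q,np.ones(len(q))],(q**2).sum(1),rcond=None)[0]
        r=np.hypot(*(q-f[:2]).T); g=r>np.median(r)-.0015; q=q[g]
        f=np.linalg.lstsq(np.c_[2*q,np.ones(len(q))],(q**2).sum(1),rcond=None)[0]
        out.append(np.r_[f[:2],np.sqrt(f[2]+f[0]**2+f[1]**2),np.array(e[0])/1000,e[1]/1000])
    print(np.round(out,4),robot.observe()["tool_pos"].round(4),robot.observe()["opening"])
if __name__=="__main__": mouth()
E
python3 mouth.py
```

```text
[[0.46   0.0321 0.0298 0.46   0.0321 0.0302]
 [0.46   0.0321 0.0298 0.46   0.0321 0.0302]] [0.5401 0.0351 0.1899] 0.049535463271098576
```

```bash
cat > held2.py <<'E'
from h import *
import sys
from scipy.optimize import least_squares
def held(zl):
    c=cam("wrist"); c["extrinsics"]=c["hand_eye"]; P=cloud(c)
    m=(P[...,2]>-.03)&(P[...,2]<zl+.015)&(np.abs(P[...,0])<.04)&(np.abs(P[...,1])<.022)&(c["range_z"]>0)
    pts=[(u,np.where(m[:,u])[0].min()-.5) for u in range(284,357,2) if m[:,u].any()]
    q=onplane(c,pts,zl)[:,:2]
    f=least_squares(lambda p:np.hypot(q[:,0]-p[0],q[:,1]-p[1])-.025,[0,0],loss="soft_l1",f_scale=.0005)
    s=robot.observe(); print("disc centre tool xy mm",(f.x*1000).round(2),"rms",np.sqrt(np.mean(f.fun**2))*1000,"cx",c["cx"],s["tool_pos"].round(4),round(s["opening"],4))
held(float(sys.argv[1]))
E
python3 held2.py .010
```

```text
disc centre tool xy mm [-0.21 -0.56] rms 0.12684908312427212 cx 319.0621653343864 [0.5401 0.0351 0.19  ] 0.0489
```

move_arm --pt "0.3 -0.01 0 0 0 0" --pt "0.6 -0.02 0 0 0 0" --pt "0.802 -0.023 0.2 0 0 0" --pt "0.802 -0.023 0.5 0 0 0" --pt "0.802 -0.023 0.65 0 0 0" --pt "0.802 -0.023 0.65 0 0 0"

```text
time: 7.05
tool_pos: [0.4593, 0.0325, 0.1244]
tool_rot: [3.141, -0.002, -3.141]
contact_force: [-0.7, 0.2, -0.8]
opening: 0.049
grip_force: 25.0
```

```bash
python3 - <<'E'
from h import *
c=cam("wrist"); cv2.imwrite("pics/ins1.png",cv2.resize(c["image"][190:370,200:440,::-1],None,fx=2,fy=2)); print(robot.observe()["tool_pos"])
E
python3 held2.py .010
```

```text
[0.4599998  0.03229997 0.12525173]
disc centre tool xy mm [56.35  3.72] rms 3.2967125853581276 cx 319.0621653343864 [0.4604 0.0322 0.1257] 0.0493
```

View pics/ins1.png

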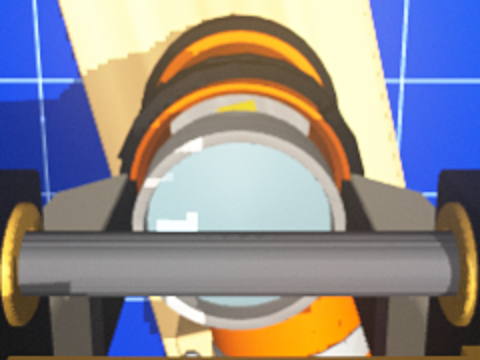

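move_arm --pt "0 0 0.07 0 0 0" --pt "0 0 0.1 0 0 0" --pt "0 0 0.12 0 0 0" --pt "0 0 0.14 0 0 0" --pt "0 0 0.16 0 0 0" --pt "0 0 0.16 0 0 0"

```text
time: 7.9
tool_pos: [0.4599, 0.0319, 0.1091]
tool_rot: [3.141, -0.0, 3.142]
contact_force: [0.5, 0.1, -0.3]
opening: 0.0493
grip_force: 25.0
```

move_arm --pt "0 0 0 0 0 0" --pt "0 0 0 0 0 0" --pt "0 0 0 0 0 0" --pt "0 0 0 0 0 0" --fingers 0.3

```text
time: 8.4
tool_pos: [0.4601, 0.0319, 0.1093]
tool_rot: [3.142, 0.0, 3.142]
contact_force: [-0.2, 0.5, 0.0]
opening: 0.0597
grip_force: 0.0
```

move_arm --pt "-0.2 0 -0.4 0 0 0" --pt "-0.5 0 -0.8 0 0 0" --pt "-0.8 0 -0.9 0 0 0" --pt "-0.8 0 -0.9 0 0 0" --fingers 1

```text
time: 8.9
tool_pos: [0.5417, 0.0318, 0.1998]
tool_rot: [-3.141, 0.002, -3.142]
contact_force: [-0.7, -0.3, -0.4]
opening: 0.0909
grip_force: 0.0
```

```bash
cat > inside.py <<'E'
from h import *
import sys
c=cam("wrist"); P=cloud(c); s=robot.observe()
if len(sys.argv)>1: cv2.imwrite(f"pics/{sys.argv[1]}.png",cv2.resize(c["image"][60:300,160:480,::-1],None,fx=1.5,fy=1.5))
m=(np.hypot(P[...,0]-.4599,P[...,1]-.0325)<.02)&(c["range_z"]>0)&(P[...,2]<.112)
q=P[m]; A=np.c_[q[:,:2]-[.4599,.0325],np.ones(len(q))]; f=np.linalg.lstsq(A,q[:,2],rcond=None)[0]
print("n",len(q),"z pct",np.percentile(q[:,2],[5,50,95]).round(4),"tilt",f.round(4),s["tool_pos"].round(4))
E
python3 inside.py in1
```

```text
n 1741 z pct [0.0431 0.0451 0.0471] tilt [ 0.0175 -0.0136  0.0451] [0.5399 0.0319 0.1988]
```

View pics/in1.png

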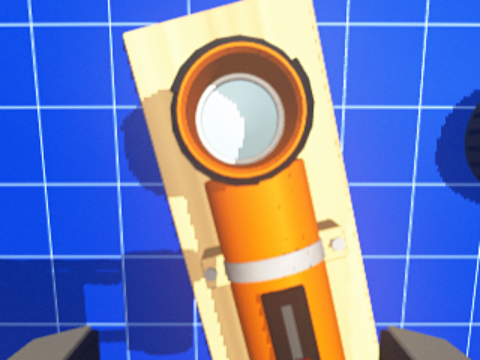

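The lens has dropped flat onto the seat. Next is the amber filter.

move_arm --pt "-0.05 -0.4 0 0 0 0" --pt "-0.1 -1 0 0 0 0"

```text
time: 9.2
tool_pos: [0.5486, -0.0675, 0.1983]
tool_rot: [3.141, -0.002, -3.138]
contact_force: [0.9, 0.4, -0.2]
opening: 0.092
grip_force: 0.0
```

move_arm --pt "-0.05 -0.5 0 0 0 0" --pt "-0.1 -1 0 0 0 0"

```text
time: 9.45
tool_pos: [0.5585, -0.1691, 0.1982]
tool_rot: [3.14, -0.002, 3.142]
contact_force: [1.0, -0.3, -0.1]
opening: 0.0917
grip_force: 0.0
```

move_arm --pt "0 -0.3 0 0 0 0" --pt "0 -0.55 0 0 0 0" --pt "0 -0.55 0 0 0 0" --pt "0 -0.55 0 0 0 0"

```text
time: 9.95
tool_pos: [0.5597, -0.222, 0.1989]
tool_rot: [3.141, -0.001, -3.141]
contact_force: [0.4, 0.2, 1.0]
opening: 0.0917
grip_force: 0.0
```

```bash
python3 col.py amber .016 .563 -.224; python3 disc.py .016 .563 -.224 .045
```

```text
amber px [317. 230.] mec 563.5 -225.2 22.4 fit [ 0.5635 -0.2253] r 0.0217 t 10.0 tool [ 0.5599 -0.2218  0.1991] d [ 0.0036 -0.0035]
zmed 0.0131 1900
mec 562.9 -224.8 25.1 fit [ 0.5628 -0.2247] r 0.0243 tool [ 0.56   -0.2218  0.1992] dworld [ 0.0028 -0.003 ]
```

move_arm --pt "-0.034 -0.028 0.5 0 0 0" --pt "-0.034 -0.028 1 0 0 0"

```text
time: 10.3
tool_pos: [0.5642, -0.225, 0.0988]
tool_rot: [-3.141, 0.002, -3.14]
contact_force: [0.5, 0.0, -0.4]
opening: 0.0919
grip_force: 0.0
```

move_arm --pt "0 0 0.3 0 0 0" --pt "0 0 0.6 0 0 0" --pt "0 0 0.8 0 0 0" --pt "0 0 0.91 0 0 0" --pt "0 0 0.91 0 0 0"

```text
time: 10.92
tool_pos: [0.5633, -0.2252, 0.0079]
tool_rot: [3.141, -0.001, -3.141]
contact_force: [-0.3, 1.2, -0.1]
opening: 0.0918
grip_force: 0.0
```

move_arm --pt "0 0 0 0 0 0" --pt "0 0 0 0 0 0" --pt "0 0 0 0 0 0" --pt "0 0 0 0 0 0" --pt "0 0 0 0 0 0" --pt "0 0 0 0 0 0" --fingers -1 --newtons 25

```text
time: 11.68
tool_pos: [0.5634, -0.2258, 0.0083]
tool_rot: [3.141, 0.0, 3.142]
contact_force: [-0.7, 0.6, 1.7]
opening: 0.0487
grip_force: 25.0
```

move_arm --pt "0 0 -0.2 0 0 0" --pt "0 0 -0.6 0 0 0" --pt "0 0 -1 0 0 0"

```text
time: 12.05
tool_pos: [0.5631, -0.2257, 0.1088]
tool_rot: [3.141, -0.001, 3.142]
contact_force: [0.4, -0.1, 0.1]
opening: 0.0492
grip_force: 25.0
```

move_arm --pt "0 0 -0.4 0 0 0" --pt "0 0 -0.7 0 0 0" --pt "0 0 -0.85 0 0 0" --pt "0 0 -0.85 0 0 0" --pt "0 0 -0.85 0 0 0"

```text
time: 12.68
tool_pos: [0.5627, -0.2255, 0.1915]
tool_rot: [3.14, -0.002, 3.141]
contact_force: [0.0, -0.3, -1.1]
opening: 0.0486
grip_force: 25.0
```

```bash
python3 held2.py .008; python3 held.py .008
```

```text
disc centre tool xy mm [-0.17 -0.6 ] rms 0.1384186357194332 cx 319.0621653343864 [ 0.5628 -0.2255  0.1914] 0.0487
tool-x offset of disc centre mm -0.22 rim rows [254, 247, 245, 245, 248, 254] top face tool z -0.0045 [ 0.5628 -0.2256  0.1916] 0.04864887906189825
```

move_arm --pt "0.1 0.3 0 0 0 0" --pt "0.25 0.7 0 0 0 0" --pt "0.4 1 0 0 0 0"

```text
time: 13.15
tool_pos: [0.5225, -0.1244, 0.1921]
tool_rot: [3.141, -0.002, -3.141]
contact_force: [0.2, 0.7, -0.5]
opening: 0.0489
grip_force: 25.0
```

move_arm --pt "0.2 0.5 0 0 0 0" --pt "0.4 1 0 0 0 0"

```text
time: 13.4
tool_pos: [0.4824, -0.0246, 0.1923]
tool_rot: [3.141, -0.001, 3.141]
contact_force: [0.2, 0.2, -0.3]
opening: 0.0496
grip_force: 25.0
```

move_arm --pt "0.1 0.3 0 0 0 0" --pt "0.23 0.5 0 0 0 0" --pt "0.23 0.577 0.2 0 0 0" --pt "0.23 0.577 0.5 0 0 0" --pt "0.23 0.577 0.65 0 0 0" --pt "0.23 0.577 0.65 0 0 0" --pt "0.23 0.577 0.65 0 0 0"

```text
time: 14.28
tool_pos: [0.4607, 0.0318, 0.1285]
tool_rot: [3.142, 0.0, 3.142]
contact_force: [0.2, 0.6, -0.9]
opening: 0.0489
grip_force: 25.0
```

```bash
python3 - <<'E'
from h import *
for i in range(3): cam("top")
o=[robot.observe() for _ in range(1)][0]; print(o["tool_pos"],o["tool_rot"],o["opening"])
E
```

```text
[0.46085299 0.03176157 0.12884128] [-3.14154772e+00  1.33721024e-03  3.14147123e+00] 0.049195824499354696
```

move_arm --pt "0.008 0.003 0.1 0 0 0" --pt "0.008 0.003 0.13 0 0 0" --pt "0.008 0.003 0.15 0 0 0" --pt "0.008 0.003 0.17 0 0 0" --pt "0.008 0.003 0.19 0 0 0" --pt "0.008 0.003 0.207 0 0 0" --pt "0.008 0.003 0.207 0 0 0"

```text
time: 15.3
tool_pos: [0.4596, 0.0321, 0.1074]
tool_rot: [3.141, -0.0, 3.142]
contact_force: [0.2, 0.4, -0.2]
opening: 0.0491
grip_force: 25.0
```

Free insertion, so I release.

move_arm --pt "0 0 0 0 0 0" --pt "0 0 0 0 0 0" --pt "0 0 0 0 0 0" --pt "0 0 0 0 0 0" --fingers 0.3

```text
time: 15.8
tool_pos: [0.4597, 0.0321, 0.1075]
tool_rot: [3.142, 0.0, 3.142]
contact_force: [-0.0, 0.4, 0.2]
opening: 0.0602
grip_force: 0.0
```

move_arm --pt "-0.2 0 -0.4 0 0 0" --pt "-0.5 0 -0.8 0 0 0" --pt "-0.8 0 -0.9 0 0 0" --pt "-0.8 0 -0.9 0 0 0" --fingers 1

```text
time: 16.3
tool_pos: [0.5413, 0.032, 0.1981]
tool_rot: [-3.141, 0.003, 3.142]
contact_force: [-0.4, 0.2, -0.4]
opening: 0.0909
grip_force: 0.0
```

```bash
python3 inside.py in2; python3 - <<'E'
from h import *
import col
col.find("green",.016,.577,-.3576,"top1",camn="top")
E
```

```text
n 2013 z pct [0.0618 0.063  0.0641] tilt [ 0.003  -0.0011  0.063 ] [0.5395 0.0321 0.197 ]
green px [455. 244.] mec 576.2 -357.3 25.3 fit [ 0.5763 -0.3576] r 0.0242 t 16.4 tool [0.5386 0.0322 0.1966] d [ 0.0377 -0.3898]
```

View pics/top1.png

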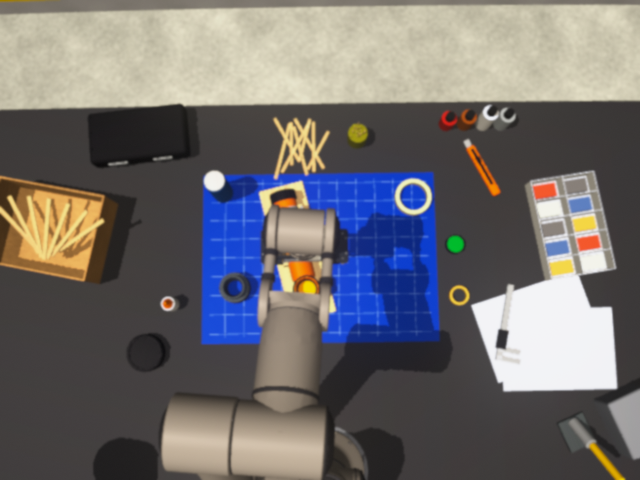

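The amber filter lies flat in the bore, at (309,289). The other parts are unmoved: green at (455,244), spacer at (459,295), bezel at (235,288). Next is green.

move_arm --pt "-0.05 -0.4 0 0 0 0" --pt "-0.1 -1 0 0 0 0"

```text
time: 16.65
tool_pos: [0.5484, -0.0673, 0.1968]
tool_rot: [3.141, -0.002, -3.138]
contact_force: [0.9, -1.4, 0.2]
opening: 0.0922
grip_force: 0.0
```

move_arm --pt "-0.05 -0.5 0 0 0 0" --pt "-0.1 -1 0 0 0 0"

```text
time: 16.9
tool_pos: [0.5582, -0.1689, 0.1967]
tool_rot: [3.14, -0.002, 3.142]
contact_force: [0.7, 0.8, 0.4]
opening: 0.0915
grip_force: 0.0
```

move_arm --pt "-0.05 -0.5 0 0 0 0" --pt "-0.1 -1 0 0 0 0"

```text
time: 17.15
tool_pos: [0.5683, -0.2688, 0.1966]
tool_rot: [3.14, -0.002, 3.142]
contact_force: [0.5, 0.2, 0.4]
opening: 0.0918
grip_force: 0.0
```

move_arm --pt "-0.05 -0.4 0 0 0 0" --pt "-0.07 -0.7 0 0 0 0" --pt "-0.08 -0.88 0 0 0 0" --pt "-0.08 -0.88 0 0 0 0" --pt "-0.08 -0.88 0 0 0 0"

```text
time: 17.77
tool_pos: [0.5776, -0.3545, 0.1974]
tool_rot: [3.141, -0.0, -3.141]
contact_force: [-0.1, 0.2, -0.2]
opening: 0.0918
grip_force: 0.0
```

```bash
python3 col.py green .016 .577 -.357; python3 disc.py .016 .577 -.357 .045
```

```text
green px [315. 227.] mec 576.9 -359.7 22.3 fit [ 0.577  -0.3597] r 0.0218 t 17.82 tool [ 0.5777 -0.3544  0.1976] d [-0.0007 -0.0053]
zmed 0.0131 1938
mec 576.5 -359.4 25.1 fit [ 0.5765 -0.3591] r 0.0245 tool [ 0.5778 -0.3545  0.1978] dworld [-0.0013 -0.0046]
```

move_arm --pt "0.009 -0.046 0.5 0 0 0" --pt "0.009 -0.046 1 0 0 0"

```text
time: 18.12
tool_pos: [0.5772, -0.3599, 0.0974]
tool_rot: [-3.14, 0.002, -3.141]
contact_force: [0.2, 0.1, -1.2]
opening: 0.0917
grip_force: 0.0
```

move_arm --pt "0 0 0.3 0 0 0" --pt "0 0 0.6 0 0 0" --pt "0 0 0.8 0 0 0" --pt "0 0 0.896 0 0 0" --pt "0 0 0.896 0 0 0"

```text
time: 18.75
tool_pos: [0.5768, -0.3603, 0.0079]
tool_rot: [3.141, -0.0, -3.141]
contact_force: [-0.1, 0.5, 0.3]
opening: 0.0917
grip_force: 0.0
```

move_arm --pt "0 0 0 0 0 0" --pt "0 0 0 0 0 0" --pt "0 0 0 0 0 0" --pt "0 0 0 0 0 0" --pt "0 0 0 0 0 0" --pt "0 0 0 0 0 0" --fingers -1 --newtons 25

```text
time: 19.5
tool_pos: [0.5767, -0.3604, 0.008]
tool_rot: [3.141, 0.0, 3.142]
contact_force: [-0.8, 0.4, 1.0]
opening: 0.049
grip_force: 25.0
```

move_arm --pt "0 0 -0.2 0 0 0" --pt "0 0 -0.6 0 0 0" --pt "0 0 -1 0 0 0"

```text
time: 19.88
tool_pos: [0.5768, -0.3606, 0.1102]
tool_rot: [-3.141, 0.001, 3.142]
contact_force: [0.4, 0.1, -0.2]
opening: 0.049
grip_force: 25.0
```

move_arm --pt "0 0 -0.4 0 0 0" --pt "0 0 -0.7 0 0 0" --pt "0 0 -0.85 0 0 0" --pt "0 0 -0.85 0 0 0" --pt "0 0 -0.85 0 0 0"

```text
time: 20.5
tool_pos: [0.5761, -0.36, 0.1913]
tool_rot: [3.14, -0.002, 3.142]
contact_force: [-0.7, -0.2, -0.4]
opening: 0.0491
grip_force: 25.0
```

```bash
python3 held2.py .008
```

```text
disc centre tool xy mm [-0.44 -0.45] rms 0.1266174398148369 cx 319.0621653343864 [ 0.5761 -0.36    0.1911] 0.0488
```

move_arm --pt "0.1 0.3 0 0 0 0" --pt "0.2 0.7 0 0 0 0" --pt "0.3 1 0 0 0 0"

```text
time: 20.92
tool_pos: [0.5458, -0.2587, 0.1914]
tool_rot: [3.14, -0.002, -3.141]
contact_force: [-0.0, -0.1, -0.6]
opening: 0.0489
grip_force: 25.0
```

move_arm --pt "0.15 0.5 0 0 0 0" --pt "0.3 1 0 0 0 0"

```text
time: 21.18
tool_pos: [0.5156, -0.1589, 0.1916]
tool_rot: [3.14, -0.002, 3.141]
contact_force: [0.8, -0.4, -0.8]
opening: 0.0488
grip_force: 25.0
```

move_arm --pt "0.15 0.5 0 0 0 0" --pt "0.3 1 0 0 0 0"

```text
time: 21.42
tool_pos: [0.4855, -0.0588, 0.1919]
tool_rot: [3.141, -0.002, 3.141]
contact_force: [1.0, 0.6, -0.1]
opening: 0.0489
grip_force: 25.0
```

move_arm --pt "0.1 0.4 0 0 0 0" --pt "0.264 0.75 0 0 0 0" --pt "0.264 0.92 0.2 0 0 0" --pt "0.264 0.92 0.5 0 0 0" --pt "0.264 0.92 0.64 0 0 0" --pt "0.264 0.92 0.64 0 0 0" --pt "0.264 0.92 0.64 0 0 0" --pt "0.264 0.92 0.64 0 0 0"

```text
time: 22.42
tool_pos: [0.4609, 0.0313, 0.1297]
tool_rot: [-3.141, 0.002, 3.141]
contact_force: [0.4, 0.3, -0.4]
opening: 0.0493
grip_force: 25.0
```

```bash
python3 - <<'E'
from h import *
o=robot.observe(); print(o["tool_pos"],o["tool_rot"],o["opening"])
E
```

```text
[0.4609324  0.031273   0.12970335] [-3.14149216e+00  1.68619118e-03  3.14113119e+00] 0.049321639096518675
```

move_arm --pt "0.01 0.007 0.1 0 0 0" --pt "0.01 0.007 0.14 0 0 0" --pt "0.01 0.007 0.16 0 0 0" --pt "0.01 0.007 0.18 0 0 0" --pt "0.01 0.007 0.2 0 0 0" --pt "0.01 0.007 0.216 0 0 0" --pt "0.01 0.007 0.216 0 0 0"

```text
time: 23.3
tool_pos: [0.4593, 0.0322, 0.1072]
tool_rot: [3.142, -0.0, 3.142]
contact_force: [-0.3, -0.2, -0.6]
opening: 0.0492
grip_force: 25.0
```

move_arm --pt "0 0 0 0 0 0" --pt "0 0 0 0 0 0" --pt "0 0 0 0 0 0" --pt "0 0 0 0 0 0" --fingers 0.3

```text
time: 23.8
tool_pos: [0.4594, 0.0322, 0.1074]
tool_rot: [3.142, 0.0, 3.142]
contact_force: [-0.7, -0.5, -0.3]
opening: 0.0593
grip_force: 0.0
```

move_arm --pt "-0.2 0 -0.4 0 0 0" --pt "-0.5 0 -0.8 0 0 0" --pt "-0.8 0 -0.9 0 0 0" --pt "-0.8 0 -0.9 0 0 0" --fingers 1

```text
time: 24.3
tool_pos: [0.541, 0.0321, 0.1979]
tool_rot: [-3.141, 0.002, 3.142]
contact_force: [-0.1, -0.4, -0.6]
opening: 0.0911
grip_force: 0.0
```

```bash
python3 inside.py; python3 - <<'E'
from h import *
import col
col.find("amber",.018,.442,-.361,"top2",camn="top",rad=.06)
E
```

```text
n 2246 z pct [0.0777 0.079  0.0801] tilt [ 0.001  -0.0005  0.079 ] [0.5392 0.0322 0.1969]
amber px [459. 295.] mec 441.6 -361.4 28.9 fit [ 0.4419 -0.3611] r 0.0272 t 24.4 tool [0.5383 0.0323 0.1964] d [-0.0963 -0.3934]
```

move_arm --pt "0.1 -0.4 0 0 0 0" --pt "0.25 -1 0 0 0 0"

```text
time: 24.65
tool_pos: [0.5128, -0.0674, 0.1964]
tool_rot: [3.141, -0.002, -3.138]
contact_force: [1.2, -1.1, 0.1]
opening: 0.0915
grip_force: 0.0
```

move_arm --pt "0.12 -0.5 0 0 0 0" --pt "0.25 -1 0 0 0 0"

```text
time: 24.9
tool_pos: [0.4874, -0.1686, 0.1966]
tool_rot: [3.14, -0.002, -3.142]
contact_force: [0.6, -0.4, -0.0]
opening: 0.0918
grip_force: 0.0
```

move_arm --pt "0.12 -0.5 0 0 0 0" --pt "0.25 -1 0 0 0 0"

```text
time: 25.15
tool_pos: [0.4625, -0.2684, 0.1965]
tool_rot: [3.14, -0.002, 3.142]
contact_force: [0.1, 0.7, -0.4]
opening: 0.0921
grip_force: 0.0
```

move_arm --pt "0.1 -0.4 0 0 0 0" --pt "0.17 -0.7 0 0 0 0" --pt "0.21 -0.93 0 0 0 0" --pt "0.21 -0.93 0 0 0 0" --pt "0.21 -0.93 0 0 0 0"

```text
time: 25.78
tool_pos: [0.4433, -0.3597, 0.197]
tool_rot: [3.14, -0.0, -3.141]
contact_force: [-0.5, 0.1, -0.2]
opening: 0.0917
grip_force: 0.0
```

```bash
python3 col.py amber .018 .442 -.361 w_sp; python3 disc.py .018 .442 -.361 .045
```

```text
amber px [316. 226.] mec 442.0 -363.3 26.1 fit [ 0.4422 -0.3637] r 0.0251 t 25.82 tool [ 0.4435 -0.3595  0.1971] d [-0.0013 -0.0042]
zmed 0.0172 926
mec 441.8 -363.1 25.1 fit [ 0.4418 -0.3631] r 0.0244 tool [ 0.4436 -0.3596  0.1973] dworld [-0.0018 -0.0035]
```

View pics/w_sp.png

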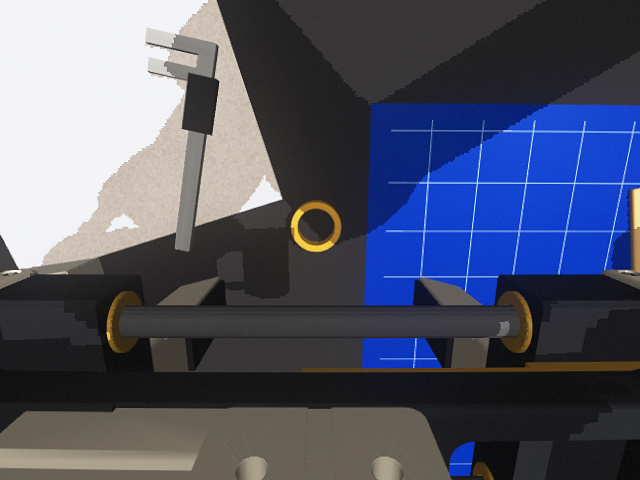

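The spacer is at (316,226), undisturbed.

move_arm --pt "0.016 -0.034 0.5 0 0 0" --pt "0.016 -0.034 1 0 0 0"

```text
time: 26.12
tool_pos: [0.4424, -0.3637, 0.0969]
tool_rot: [-3.14, 0.002, -3.14]
contact_force: [0.2, -0.1, -0.9]
opening: 0.0917
grip_force: 0.0
```

move_arm --pt "0 0 0.3 0 0 0" --pt "0 0 0.6 0 0 0" --pt "0 0 0.8 0 0 0" --pt "0 0 0.89 0 0 0" --pt "0 0 0.89 0 0 0"

```text
time: 26.75
tool_pos: [0.4419, -0.3636, 0.0082]
tool_rot: [3.141, -0.0, -3.141]
contact_force: [0.2, 0.3, 0.6]
opening: 0.0913
grip_force: 0.0
```

move_arm --pt "0 0 0 0 0 0" --pt "0 0 0 0 0 0" --pt "0 0 0 0 0 0" --pt "0 0 0 0 0 0" --pt "0 0 0 0 0 0" --pt "0 0 0 0 0 0" --fingers -1 --newtons 25

```text
time: 27.5
tool_pos: [0.4417, -0.3642, 0.0084]
tool_rot: [3.142, 0.0, 3.142]
contact_force: [-0.7, -0.2, 1.6]
opening: 0.0494
grip_force: 25.0
```

move_arm --pt "0 0 -0.2 0 0 0" --pt "0 0 -0.6 0 0 0" --pt "0 0 -1 0 0 0"

```text
time: 27.88
tool_pos: [0.4414, -0.364, 0.1089]
tool_rot: [3.141, -0.001, 3.142]
contact_force: [0.5, 0.3, -0.5]
opening: 0.0497
grip_force: 25.0
```

move_arm --pt "0 0 -0.4 0 0 0" --pt "0 0 -0.7 0 0 0" --pt "0 0 -0.85 0 0 0" --pt "0 0 -0.85 0 0 0" --pt "0 0 -0.85 0 0 0"

```text
time: 28.5
tool_pos: [0.4412, -0.3636, 0.1917]
tool_rot: [3.14, -0.002, 3.142]
contact_force: [-0.1, 2.1, -1.5]
opening: 0.0494
grip_force: 25.0
```

```bash
python3 held2.py .008
```

```text
disc centre tool xy mm [-0.83 -0.49] rms 0.1257474289873763 cx 319.0621653343864 [ 0.4412 -0.3636  0.1916] 0.0496
```

move_arm --pt "-0.02 0.3 0 0 0 0" --pt "-0.04 0.7 0 0 0 0" --pt "-0.05 1 0 0 0 0"

```text
time: 28.92
tool_pos: [0.4462, -0.2625, 0.192]
tool_rot: [3.14, -0.002, -3.142]
contact_force: [-0.4, 0.1, -0.9]
opening: 0.0497
grip_force: 25.0
```

move_arm --pt "-0.02 0.5 0 0 0 0" --pt "-0.05 1 0 0 0 0"

```text
time: 29.18
tool_pos: [0.4511, -0.1626, 0.1921]
tool_rot: [3.14, -0.002, 3.141]
contact_force: [0.1, -0.5, -0.7]
opening: 0.0496
grip_force: 25.0
```

move_arm --pt "-0.02 0.5 0 0 0 0" --pt "-0.05 1 0 0 0 0"

```text
time: 29.42
tool_pos: [0.4561, -0.0625, 0.1923]
tool_rot: [3.141, -0.002, 3.141]
contact_force: [0.6, 0.6, -0.9]
opening: 0.0495
grip_force: 25.0
```

move_arm --pt "-0.01 0.4 0 0 0 0" --pt "-0.02 0.75 0 0 0 0" --pt "-0.02 0.957 0.2 0 0 0" --pt "-0.02 0.957 0.5 0 0 0" --pt "-0.02 0.957 0.64 0 0 0" --pt "-0.02 0.957 0.64 0 0 0" --pt "-0.02 0.957 0.64 0 0 0" --pt "-0.02 0.957 0.64 0 0 0"

```text
time: 30.42
tool_pos: [0.4593, 0.0313, 0.1301]
tool_rot: [-3.141, 0.002, 3.141]
contact_force: [-1.1, -1.5, -1.0]
opening: 0.0495
grip_force: 25.0
```

```bash
python3 - <<'E'
from h import *
o=robot.observe(); print(o["tool_pos"],o["tool_rot"],o["opening"])
E
```

```text
[0.45931709 0.03126591 0.13013542] [-3.14148702e+00  1.77906340e-03  3.14111148e+00] 0.04954301394897949
```

move_arm --pt "-0.005 0.008 0.1 0 0 0" --pt "-0.005 0.008 0.14 0 0 0" --pt "-0.005 0.008 0.16 0 0 0" --pt "-0.005 0.008 0.18 0 0 0" --pt "-0.005 0.008 0.2 0 0 0" --pt "-0.005 0.008 0.217 0 0 0" --pt "-0.005 0.008 0.217 0 0 0"

```text
time: 31.3
tool_pos: [0.4592, 0.0323, 0.1075]
tool_rot: [3.141, -0.0, 3.142]
contact_force: [-0.5, 1.3, -0.8]
opening: 0.0492
grip_force: 25.0
```

move_arm --pt "0 0 0 0 0 0" --pt "0 0 0 0 0 0" --pt "0 0 0 0 0 0" --pt "0 0 0 0 0 0" --fingers 0.3

```text
time: 31.8
tool_pos: [0.4593, 0.0323, 0.1077]
tool_rot: [3.142, 0.0, 3.142]
contact_force: [0.6, 0.3, 0.2]
opening: 0.0599
grip_force: 0.0
```

move_arm --pt "-0.2 0 -0.4 0 0 0" --pt "-0.5 0 -0.8 0 0 0" --pt "-0.8 0 -0.9 0 0 0" --pt "-0.8 0 -0.9 0 0 0" --fingers 1

```text
time: 32.3
tool_pos: [0.5409, 0.0322, 0.1982]
tool_rot: [-3.141, 0.003, 3.142]
contact_force: [-0.1, 0.4, -1.2]
opening: 0.0911
grip_force: 0.0
```

```bash
python3 inside.py in3; python3 mouth.py; python3 - <<'E'
from h import *
c=cam("wrist"); P=cloud(c)
m=(np.abs(np.hypot(P[...,0]-.4597,P[...,1]-.0325)-.0215)<.002)&(c["range_z"]>0)&(P[...,2]<.112)
q=P[m]; f=np.linalg.lstsq(np.c_[q[:,:2]-[.4597,.0325],np.ones(len(q))],q[:,2],rcond=None)[0]; print("ring",len(q),f.round(4))
P=cloud(cam("top")); z=P[...,2]; m=(z>.05)&(z<.07)&(np.hypot(P[...,0]-.47,P[...,1]-.218)<.06); print("bezel",m.sum(),P[m].mean(0).round(4))
E
```

```text
n 2622 z pct [0.0779 0.0793 0.0997] tilt [-0.1515  0.0556  0.083 ] [0.5391 0.0323 0.1972]
[[0.4597 0.0321 0.0299 0.4597 0.0321 0.0302]
 [0.4598 0.0321 0.0299 0.4598 0.0321 0.0302]] [0.5378 0.0324 0.1966] 0.09142673719010028
ring 1139 [-0.0016  0.0023  0.0994]
bezel 200 [0.4697 0.22   0.0599]
```

View pics/in3.png

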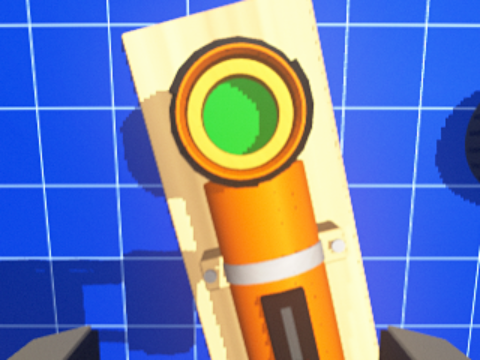

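The spacer lies flat (brass ring, green filter visible through it, ring z about 0.099). On to the bezel.

move_arm --pt "0.15 0.4 0 0 0 0" --pt "0.35 1 0 0 0 0"

```text
time: 32.8
tool_pos: [0.5037, 0.1315, 0.1972]
tool_rot: [-3.141, -0.001, 3.138]
contact_force: [0.6, 0.3, -0.7]
opening: 0.092
grip_force: 0.0
```

move_arm --pt "0.15 0.4 0 0 0 0" --pt "0.3 0.7 0 0 0 0" --pt "0.35 0.87 0 0 0 0" --pt "0.35 0.87 0 0 0 0" --pt "0.35 0.87 0 0 0 0"

```text
time: 33.42
tool_pos: [0.4699, 0.2177, 0.1975]
tool_rot: [-3.141, 0.0, 3.141]
contact_force: [0.6, -0.3, -0.7]
opening: 0.092
grip_force: 0.0
```

```bash
python3 - <<'E'
from h import *
c=cam("wrist"); save(c,"w_bez"); P=cloud(c); s=robot.observe()
m=(P[...,2]>.055)&(P[...,2]<.07)&(np.hypot(P[...,0]-.468,P[...,1]-.219)<.06)&(c["range_z"]>0)
m8=cv2.morphologyEx(m.astype(np.uint8),cv2.MORPH_OPEN,np.ones((2,2)))
k=max(cv2.findContours(m8,cv2.RETR_EXTERNAL,cv2.CHAIN_APPROX_NONE)[0],key=cv2.contourArea)
q=onplane(c,k[:,0,:],.062)[:,:2]; print(np.median(P[m][:,2]),k[:,0].mean(0),cv2.minEnclosingCircle(np.float32(q*1000)))
f=np.linalg.lstsq(np.c_[2*q,np.ones(len(q))],(q**2).sum(1),rcond=None)[0]; print(f[:2],np.sqrt(f[2]+f[0]**2+f[1]**2),s["tool_pos"])
E
```

```text
0.06102012147297042 [324.0245098  235.44117647] ((468.8267822265625, 220.95489501953125), 30.429584503173828)
[0.46879961 0.22092653] 0.029626186653881916 [0.46996987 0.21757537 0.19751025]
```

View pics/w_bez.png

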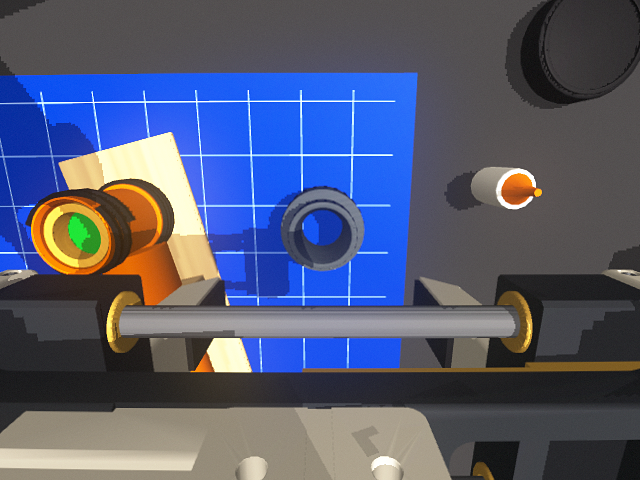

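The bezel collar is at (324,235), standing upright.

move_arm --pt "0.012 0.039 0.4 0 0 0" --pt "0.012 0.039 0.8 0 0 0" --pt "0.012 0.039 1 0 0 0"

```text
time: 33.85
tool_pos: [0.4678, 0.2211, 0.0955]
tool_rot: [-3.141, -0.003, 3.14]
contact_force: [-0.0, -0.4, -0.4]
opening: 0.0919
grip_force: 0.0
```

move_arm --pt "0 0 0.2 0 0 0" --pt "0 0 0.4 0 0 0" --pt "0 0 0.545 0 0 0" --pt "0 0 0.545 0 0 0"

```text
time: 34.35
tool_pos: [0.468, 0.2218, 0.0423]
tool_rot: [-3.141, -0.002, 3.141]
contact_force: [0.2, 0.4, 0.3]
opening: 0.0916
grip_force: 0.0
```

move_arm --pt "0 0 0 0 0 0" --pt "0 0 0 0 0 0" --pt "0 0 0 0 0 0" --pt "0 0 0 0 0 0" --pt "0 0 0 0 0 0" --pt "0 0 0 0 0 0" --fingers -1 --newtons 45

```text
time: 35.1
tool_pos: [0.4685, 0.2226, 0.0435]
tool_rot: [3.141, 0.001, -3.142]
contact_force: [-0.6, -2.0, 4.8]
opening: 0.0594
grip_force: 45.0
```

move_arm --pt "0 0 -0.2 0 0 0" --pt "0 0 -0.5 0 0 0" --pt "0 0 -0.8 0 0 0" --pt "0 0 -1 0 0 0"

```text
time: 35.6
tool_pos: [0.4682, 0.2226, 0.144]
tool_rot: [3.141, 0.0, 3.142]
contact_force: [0.9, 0.7, -1.3]
opening: 0.059
grip_force: 45.0
```

move_arm --pt "0 0 -0.2 0 0 0" --pt "0 0 -0.5 0 0 0" --pt "0 0 -0.5 0 0 0" --pt "0 0 -0.5 0 0 0"

```text
time: 36.1
tool_pos: [0.4675, 0.2224, 0.1918]
tool_rot: [-3.141, -0.002, 3.142]
contact_force: [-1.4, 0.0, -1.6]
opening: 0.0599
grip_force: 45.0
```

```bash
python3 - <<'E'
from h import *
c=cam("wrist"); save(c,"heldbez"); c["extrinsics"]=c["hand_eye"]; P=cloud(c); s=robot.observe()
m=(P[...,2]>-.03)&(P[...,2]<.0)&(np.abs(P[...,0])<.035)&(np.abs(P[...,1])<.026)&(c["range_z"]>0)
r=[(u,np.where(m[:,u])[0].min()-.5) for u in range(280,361,2) if m[:,u].any()]
print("min z",np.percentile(P[m][:,2],[2,10,50]).round(4)); print([int(x[1]) for x in r[::4]],s["tool_pos"].round(4),s["tool_rot"].round(4),s["opening"],s["contact_force"].round(2))
E
```

```text
min z [-0.0188 -0.0182 -0.0163]
[252, 247, 243, 240, 239, 239, 239, 240, 243, 247, 252] [0.4674 0.2223 0.1916] [-3.1409e+00 -2.6000e-03  3.1416e+00] 0.05974534517488768 [ 0.53  0.37 -1.68]
```

View pics/heldbez.png

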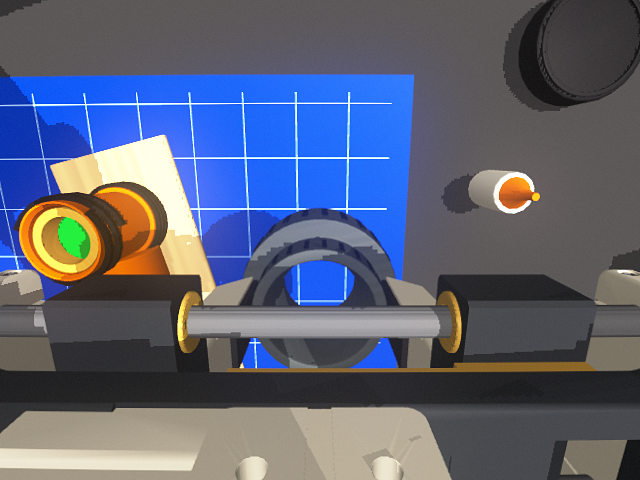

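move_arm --pt "0.02 -0.25 0 0 0 0" --pt "0.04 -0.6 0 0 0 0" --pt "0.05 -1 0 0 0 0"

```text
time: 36.52
tool_pos: [0.4624, 0.1217, 0.1917]
tool_rot: [-3.141, -0.003, -3.141]
contact_force: [0.4, -0.1, -2.1]
opening: 0.0591
grip_force: 45.0
```

move_arm --pt "0.01 -0.35 0 0 0 0" --pt "0.02 -0.65 0 0 0 0" --pt "0.029 -0.9 0 0 0 0" --pt "0.029 -0.9 0 0 0 0"

```text
time: 37.02
tool_pos: [0.4598, 0.0314, 0.192]
tool_rot: [3.141, -0.002, 3.139]
contact_force: [0.0, 0.3, -2.1]
opening: 0.0595
grip_force: 45.0
```

move_arm --pt "0 0 0 0 0 -0.04" --pt "0 0 0 0 0 -0.09" --pt "0 0 0 0 0 -0.14" --pt "0 0 0 0 0 -0.19" --pt "0 0 0 0 0 -0.24" --pt "0 0 0 0 0 -0.29" --pt "0 0 0 0 0 -0.34" --pt "0 0 0 0 0 -0.39" --pt "0 0 0 0 0 -0.43" --pt "0 0 0 0 0 -0.444" --pt "0 0 0 0 0 -0.444"

```text
time: 38.4
tool_pos: [0.46, 0.0334, 0.1925]
tool_rot: [3.14, 0.0, -1.746]
contact_force: [0.2, -0.6, -0.0]
opening: 0.0595
grip_force: 45.0
```

```bash
python3 - <<'E'
from h import *
o=robot.observe(); print(o["tool_pos"],o["tool_rot"],o["opening"],o["qpos"].round(3)); T=R.from_euler("xyz",o["tool_rot"]).as_matrix()
d=np.array([.4597,.0324,o["tool_pos"][2]])-o["tool_pos"]; print("tool shift units",(T.T@d*10).round(3))
E
```

```text
[0.46001353 0.03344717 0.19245465] [ 3.14022798e+00  3.29263574e-04 -1.74648242e+00] 0.05954316866148135 [-0.094  0.26   1.744  0.     1.139 -3.06 ]
tool shift units [ 0.011  0.001 -0.   ]
```

move_arm --pt "0.01 0 0.1 0 0 0" --pt "0.01 0 0.25 0 0 0" --pt "0.01 0 0.35 0 0 0" --pt "0.01 0 0.38 0 0 0" --pt "0.01 0 0.4 0 0 0" --pt "0.01 0 0.4 0 0 0"

```text
time: 39.15
tool_pos: [0.4604, 0.0315, 0.1533]
tool_rot: [-3.141, 0.0, -1.747]
contact_force: [0.3, 0.4, -2.0]
opening: 0.0594
grip_force: 45.0
```

```bash
cat > st.py <<'E'
from h import *
o=robot.observe(); print(round(o["time"],2),o["tool_pos"].round(4),o["tool_rot"].round(4),round(o["opening"],4),"q6",o["qpos"][5].round(3),"F",o["contact_force"].round(2),"M",o["torque"].round(3))
E
python3 st.py
```

```text
39.15 [0.4604 0.0315 0.1533] [-3.1411e+00  1.0000e-04 -1.7469e+00] 0.0594 q6 -3.064 F [ 0.35  0.38 -2.05] M [ 0.069  0.096 -0.065]
```

move_arm --pt "-0.008 0.008 0.0 0 0 0" --pt "-0.008 0.008 0.02 0 0 0" --pt "-0.008 0.008 0.035 0 0 0" --pt "-0.008 0.008 0.05 0 0 0" --pt "-0.008 0.008 0.05 0 0 0"

```text
time: 39.78
tool_pos: [0.4594, 0.0325, 0.148]
tool_rot: [3.141, 0.0, -1.747]
contact_force: [0.4, 0.4, -1.3]
opening: 0.0593
grip_force: 45.0
```

```bash
python3 st.py
```

```text
39.77 [0.4594 0.0325 0.148 ] [ 3.1413  0.     -1.7468] 0.0593 q6 -3.062 F [ 0.37  0.35 -1.25] M [ 0.105  0.126 -0.005]
```

move_arm --pt "0 0 0.015 0 0 0" --pt "0 0 0.03 0 0 0" --pt "0 0 0.045 0 0 0" --pt "0 0 0.045 0 0 0"

```text
time: 40.28
tool_pos: [0.4595, 0.0325, 0.1435]
tool_rot: [3.141, 0.0, -1.747]
contact_force: [-0.6, -0.6, -1.4]
opening: 0.0595
grip_force: 45.0
```

```bash
python3 st.py
```

```text
40.27 [0.4595 0.0325 0.1435] [ 3.1414e+00  1.0000e-04 -1.7467e+00] 0.0595 q6 -3.062 F [-0.59 -0.61 -1.38] M [0.068 0.083 0.059]
```

move_arm --pt "0 0 0.01 0 0 0" --pt "0 0 0.02 0 0 0" --pt "0 0 0.03 0 0 0" --pt "0 0 0.03 0 0 0"

```text
time: 40.78
tool_pos: [0.4595, 0.0325, 0.1405]
tool_rot: [3.141, 0.0, -1.747]
contact_force: [-0.0, 0.5, -1.4]
opening: 0.0598
grip_force: 45.0
```

```bash
python3 st.py
```

```text
40.77 [0.4595 0.0325 0.1405] [ 3.1415e+00  1.0000e-04 -1.7468e+00] 0.0598 q6 -3.062 F [-0.04  0.51 -1.45] M [0.007 0.07  0.017]
```

move_arm --pt "0 0 0.01 0 0 0" --pt "0 0 0.02 0 0 0" --pt "0 0 0.02 0 0 0"

```text
time: 41.15
tool_pos: [0.4596, 0.0325, 0.1391]
tool_rot: [-3.141, 0.0, -1.747]
contact_force: [-1.8, -0.8, 5.0]
opening: 0.0597
grip_force: 45.0
```

```bash
python3 st.py
```

```text
41.15 [0.4596 0.0325 0.1391] [-3.1411e+00  1.0000e-04 -1.7467e+00] 0.0597 q6 -3.062 F [-1.85 -0.8   5.  ] M [ 0.173  0.558 -0.002]
```

Contact on the thread, so I start turning clockwise, following the 36 mm/turn lead.

move_arm --pt "0 0 0.007 0 0 0.04" --pt "0 0 0.014 0 0 0.08" --pt "0 0 0.022 0 0 0.12" --pt "0 0 0.029 0 0 0.16" --pt "0 0 0.036 0 0 0.2" --pt "0 0 0.036 0 0 0.2"

```text
time: 41.9
tool_pos: [0.4596, 0.0322, 0.1355]
tool_rot: [-3.141, 0.0, -2.376]
contact_force: [-0.9, -1.1, 5.2]
opening: 0.0594
grip_force: 45.0
```

```bash
python3 st.py
```

```text
41.9 [0.4596 0.0322 0.1355] [-3.141   0.     -2.3764] 0.0594 q6 -2.432 F [-0.88 -1.13  5.19] M [0.018 0.486 0.072]
```

move_arm --pt "0 0 0.007 0 0 0.04" --pt "0 0 0.014 0 0 0.08" --pt "0 0 0.022 0 0 0.12" --pt "0 0 0.029 0 0 0.16" --pt "0 0 0.036 0 0 0.2" --pt "0 0 0.036 0 0 0.2"

```text
time: 42.65
tool_pos: [0.46, 0.0325, 0.1319]
tool_rot: [-3.142, 0.001, -3.003]
contact_force: [-0.2, 0.5, 5.1]
opening: 0.0596
grip_force: 45.0
```

```bash
python3 st.py
```

```text
42.65 [0.46   0.0325 0.1319] [-3.1416e+00  1.3000e-03 -3.0027e+00] 0.0596 q6 -1.806 F [-0.19  0.54  5.07] M [ 0.129  0.106 -0.23 ]
```

move_arm --pt "0 0 0.004 0 0 0.02" --pt "0 0 0.007 0 0 0.04" --pt "0 0 0.007 0 0 0.06" --pt "0 0 0.007 0 0 0.08" --pt "0 0 0.007 0 0 0.1" --pt "0 0 0.007 0 0 0.1"

```text
time: 43.4
tool_pos: [0.4601, 0.0327, 0.1314]
tool_rot: [3.141, 0.002, 2.968]
contact_force: [-0.8, 0.7, 7.1]
opening: 0.0596
grip_force: 45.0
```

```bash
python3 st.py
```

```text
43.4 [0.4601 0.0327 0.1314] [3.1408e+00 1.6000e-03 2.9679e+00] 0.0596 q6 -1.493 F [-0.78  0.7   7.13] M [ 0.346  0.228 -0.126]
```

move_arm --pt "0 0 0.002 0 0 0.03" --pt "0 0 0.004 0 0 0.06" --pt "0 0 0.006 0 0 0.09" --pt "0 0 0.006 0 0 0.12" --pt "0 0 0.006 0 0 0.15" --pt "0 0 0.006 0 0 0.15"

```text
time: 44.15
tool_pos: [0.4608, 0.0321, 0.1313]
tool_rot: [3.141, 0.004, 2.501]
contact_force: [-0.5, -0.4, 9.4]
opening: 0.0599
grip_force: 45.0
```

```bash
python3 st.py
```

```text
44.15 [0.4608 0.0321 0.1313] [3.141  0.0039 2.5006] 0.0599 q6 -1.024 F [-0.51 -0.42  9.37] M [-0.276  0.007  1.351]
```

move_arm --pt "0 0 0 0 0 0.03" --pt "0 0 0 0 0 0.06" --pt "0 0 0 0 0 0.09" --pt "0 0 0 0 0 0.09"

```text
time: 44.65
tool_pos: [0.4606, 0.032, 0.1314]
tool_rot: [3.141, 0.004, 2.219]
contact_force: [-1.0, -1.0, 11.0]
opening: 0.0598
grip_force: 45.0
```

```bash
python3 st.py
```

```text
44.65 [0.4606 0.032  0.1314] [3.1405 0.0036 2.2186] 0.0598 q6 -0.742 F [-1.01 -0.97 11.  ] M [-0.403  0.252  1.593]
```

The moment has levelled off at about 1.5 N m (well past 0.3) with z steady at 0.131, so the bezel is tight. I release and lift.

move_arm --pt "0 0 0 0 0 0" --pt "0 0 0 0 0 0" --pt "0 0 0 0 0 0" --pt "0 0 0 0 0 0" --pt "0 0 0 0 0 0" --fingers 0.9

```text
time: 45.28
tool_pos: [0.4595, 0.0325, 0.13]
tool_rot: [-3.142, -0.0, 2.212]
contact_force: [1.0, -0.9, -0.5]
opening: 0.0874
grip_force: 0.0
```

move_arm --pt "0 0 -0.2 0 0 0" --pt "0 0 -0.5 0 0 -0.05" --pt "0 0 -0.8 0 0 -0.1" --pt "0 0 -0.8 0 0 -0.15" --pt "0 0 -0.8 0 0 -0.2" --pt "0 0 -0.8 0 0 -0.25" --pt "0 0 -0.8 0 0 -0.3" --pt "0 0 -0.8 0 0 -0.35" --pt "0 0 -0.8 0 0 -0.372" --pt "0 0 -0.8 0 0 -0.372"

```text
time: 46.52
tool_pos: [0.4595, 0.0325, 0.2101]
tool_rot: [3.141, -0.0, -2.903]
contact_force: [-0.5, -0.2, -0.2]
opening: 0.0875
grip_force: 0.0
```

move_arm --pt "-0.4 0 0 0 0 0" --pt "-0.8 0 0 0 0 0" --pt "-1 0 0 0 0 0" --pt "-1 0 0 0 0 0" --fingers -1

```text
time: 47.02
tool_pos: [0.5573, 0.0563, 0.2094]
tool_rot: [3.141, -0.001, -2.904]
contact_force: [-0.8, 1.2, -0.2]
opening: 0.0515
grip_force: 0.0
```

move_arm --pt "-0.4 0 0 0 0 0" --pt "-0.8 0 0 0 0 0" --pt "-1 0 0 0 0 0" --pt "-1 0 0 0 0 0" --pt "-1 0 0 0 0 0"

```text
time: 47.65
tool_pos: [0.6527, 0.0794, 0.2101]
tool_rot: [3.141, -0.001, -2.903]
contact_force: [-0.7, 0.5, 0.5]
opening: 0.0028
grip_force: 0.0
```

```bash
python3 st.py; python3 - <<'E'
from h import *
c=cam("wrist"); save(c,"bez_done"); P=cloud(c)
H,S,V=[cv2.cvtColor(c["image"],cv2.COLOR_RGB2HSV)[...,i].astype(int) for i in range(3)]
m=(P[...,2]>.08)&(P[...,2]<.105)&((H<5)|(H>172))&(S>150)&(np.hypot(P[...,0]-.607,P[...,1]-.0695)<.035)
print("tab",m.sum(), np.argwhere(m).mean(0), cv2.minAreaRect(np.float32(onplane(c,np.argwhere(m)[:,::-1],.092)[:,:2]*1000)) if m.any() else 0)
b=(P[...,2]>.125)&(np.hypot(P[...,0]-.46,P[...,1]-.0325)<.05); q=P[b]; print("bezel",b.sum(),np.percentile(q[:,2],[5,50,90,99]).round(4),q.mean(0).round(4))
t=b&(P[...,2]>.144); q=P[t]; print("top fit",np.linalg.lstsq(np.c_[q[:,:2]-[.46,.0325],np.ones(len(q))],q[:,2],rcond=None)[0].round(4),cv2.minEnclosingCircle(np.float32(q[:,:2]*1000)))
E
```

```text
47.65 [0.6527 0.0794 0.2101] [ 3.1414e+00 -1.1000e-03 -2.9034e+00] 0.0028 q6 -1.804 F [-0.67  0.55  0.48] M [ 0.048  0.059 -0.01 ]
tab 480 [184.00625    320.19583333] ((607.01171875, 68.7364501953125), (20.19721221923828, 14.82834243774414), 13.33064079284668)
bezel 121 [0.1252 0.1266 0.1277 0.1286] [0.4975 0.0405 0.1266]
top fit [0. 0. 0.] ((0.0, 0.0), 0.0)
```

View pics/bez_done.png

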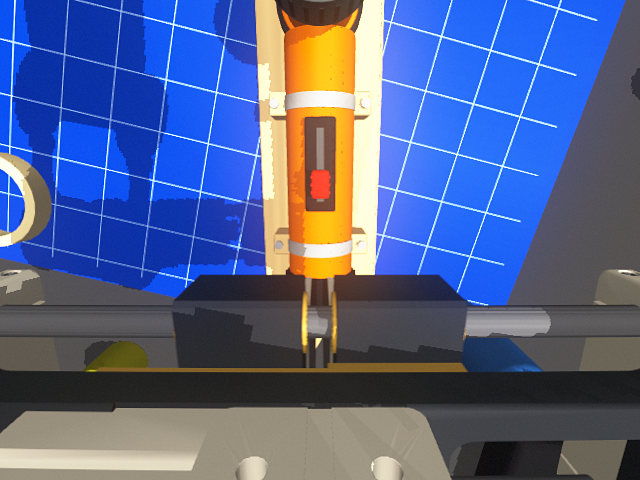

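The bezel is down (skirt top about 0.127). The red tab is at (320,184), straight ahead along tool x. I move behind it and descend.

move_arm --pt "0.1 0.01 0.3 0 0 0" --pt "0.15 0.01 0.6 0 0 0" --pt "0.15 0.01 1 0 0 0" --pt "0.15 0.01 1 0 0 0"

```text
time: 48.2
tool_pos: [0.6363, 0.0769, 0.1077]
tool_rot: [3.14, -0.006, -2.903]
contact_force: [0.2, 0.3, 0.9]
opening: -0.0001
grip_force: 0.0
```

move_arm --pt "0 0 0.1 0 0 0" --pt "0 0 0.2 0 0 0" --pt "0 0 0.29 0 0 0" --pt "0 0 0.29 0 0 0"

```text
time: 48.7
tool_pos: [0.6386, 0.0772, 0.0804]
tool_rot: [3.141, -0.001, -2.903]
contact_force: [-0.0, 0.3, -0.1]
opening: 0.0003
grip_force: 0.0
```

move_arm --pt "0.05 0 0 0 0 0" --pt "0.1 0 0 0 0 0" --pt "0.15 0 0 0 0 0" --pt "0.2 0 0 0 0 0" --pt "0.2 0 0 0 0 0"

```text
time: 49.32
tool_pos: [0.6198, 0.0724, 0.0815]
tool_rot: [-3.141, 0.001, -2.903]
contact_force: [3.2, 0.7, -0.1]
opening: 0.0002
grip_force: 1.7
```

```bash
python3 st.py
```

```text
49.33 [0.6198 0.0724 0.0815] [-3.1415e+00  1.3000e-03 -2.9030e+00] 0.0002 q6 -1.816 F [ 3.19  0.69 -0.12] M [ 0.232 -0.516 -0.014]
```

move_arm --pt "0.04 0 0 0 0 0" --pt "0.08 0 0 0 0 0" --pt "0.12 0 0 0 0 0" --pt "0.15 0 0 0 0 0" --pt "0.15 0 0 0 0 0"

```text
time: 49.95
tool_pos: [0.6054, 0.0689, 0.0815]
tool_rot: [-3.141, 0.002, -2.903]
contact_force: [5.7, 1.5, -0.6]
opening: 0.0007
grip_force: 2.9
```

```bash
python3 st.py
```

```text
49.95 [0.6054 0.0689 0.0815] [-3.1414e+00  1.7000e-03 -2.9030e+00] 0.0007 q6 -1.822 F [ 5.72  1.54 -0.57] M [ 0.345 -0.914 -0.025]
```

move_arm --pt "0.01 0 0 0 0 0" --pt "0.02 0 0 0 0 0" --pt "0.02 0 0 0 0 0"

```text
time: 50.32
tool_pos: [0.6042, 0.0686, 0.0816]
tool_rot: [-3.141, 0.003, -2.903]
contact_force: [6.2, 2.6, -1.2]
opening: 0.0004
grip_force: 3.8
```

```bash
python3 st.py
```

```text
50.33 [0.6042 0.0686 0.0816] [-3.1413  0.0032 -2.903 ] 0.0004 q6 -1.823 F [ 6.24  2.56 -1.2 ] M [ 0.454 -1.166  0.019]
```

Force is near the end value, so I push a little further to be sure of the stop.

move_arm --pt "0.01 0 0 0 0 0" --pt "0.02 0 0 0 0 0" --pt "0.03 0 0 0 0 0" --pt "0.03 0 0 0 0 0"

```text
time: 50.82
tool_pos: [0.604, 0.0685, 0.0818]
tool_rot: [-3.141, 0.009, -2.903]
contact_force: [16.1, 4.4, -6.1]
opening: 0.0007
grip_force: 8.4
```

```bash
python3 st.py
```

```text
50.83 [0.604  0.0685 0.0818] [-3.1409  0.0094 -2.9032] 0.0007 q6 -1.824 F [16.12  4.4  -6.09] M [ 0.918 -2.822 -0.031]
```

That is the hard stop. I back off, lift away and take a final look.

move_arm --pt "-0.1 0 0 0 0 0" --pt "-0.2 0 0 0 0 0" --pt "-0.3 0 0 0 0 0" --pt "-0.42 0 0 0 0 0" --pt "-0.52 0 0 0 0 0" --pt "-0.52 0 -0.3 0 0 0" --pt "-0.52 0 -0.7 0 0 0" --pt "-0.6 0 -1 0 0 0" --pt "-0.6 0 -1 0 0 0"

```text
time: 51.95
tool_pos: [0.6596, 0.0819, 0.1834]
tool_rot: [-3.141, 0.004, -2.903]
contact_force: [-0.3, 0.1, 0.0]
opening: 0.0002
grip_force: 0.0
```

move_arm --pt "-0.2 0 -0.3 0 0 0" --pt "-0.3 0 -0.7 0 0 0" --pt "-0.3 0 -0.9 0 0 0" --pt "-0.3 0 -0.9 0 0 0" --pt "-0.3 0 -0.9 0 0 0"

```text
time: 52.58
tool_pos: [0.6868, 0.0889, 0.2686]
tool_rot: [3.141, -0.004, -2.903]
contact_force: [0.0, 0.3, -0.2]
opening: 0.0004
grip_force: 0.0
```

```bash
python3 st.py; python3 - <<'E'
from h import *
c=cam("wrist"); save(c,"end"); P=cloud(c)
H,S,V=[cv2.cvtColor(c["image"],cv2.COLOR_RGB2HSV)[...,i].astype(int) for i in range(3)]
m=(P[...,2]>.08)&(P[...,2]<.105)&((H<5)|(H>172))&(S>150)&(np.hypot(P[...,0]-.607,P[...,1]-.0695)<.045)
print("tab",m.sum(),cv2.minAreaRect(np.float32(onplane(c,np.argwhere(m)[:,::-1],.092)[:,:2]*1000)) if m.any() else 0)
b=(P[...,2]>.142)&(P[...,2]<.16)&(np.hypot(P[...,0]-.46,P[...,1]-.0325)<.06); q=P[b]; print("bezel top",b.sum(),np.median(q[:,2]) if len(q) else 0, np.linalg.lstsq(np.c_[q[:,:2]-[.46,.0325],np.ones(len(q))],q[:,2],rcond=None)[0].round(4) if len(q) else 0)
E
```

```text
52.58 [0.6868 0.0889 0.2686] [ 3.1407 -0.0041 -2.903 ] 0.0004 q6 -1.791 F [ 0.01  0.29 -0.15] M [-0.01   0.068  0.008]
tab 365 ((607.87890625, 69.00249481201172), (20.459619522094727, 14.836403846740723), 13.66942310333252)
bezel top 0 0 0
```

View pics/end.png

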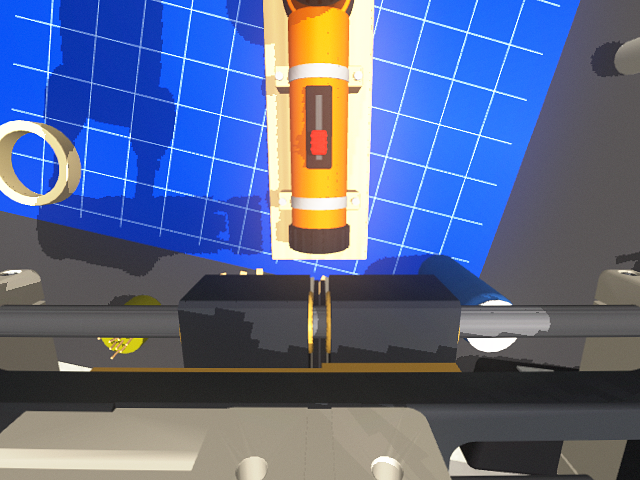

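The tab is back home at (319,142), and the can is upright. I check the bezel height from the scene camera and then hand in.

```bash
python3 - <<'E'
from h import *
P=cloud(cam("scene")); q=P[(P[...,2]>.11)&(np.hypot(P[...,0]-.46,P[...,1]-.0325)<.045)]
print(len(q),np.percentile(q[:,2],[10,50,90,98]).round(4),q.mean(0).round(3))
t=q[q[:,2]>.143]; print(len(t),np.linalg.lstsq(np.c_[t[:,:2]-[.46,.0325],np.ones(len(t))],t[:,2],rcond=None)[0].round(3))
if np.percentile(q[:,2],98)<.156: print(robot.hand_in())
E
```

```text
1105 [0.1169 0.1304 0.1498 0.1519] [0.467 0.031 0.133]
300 [-0.    -0.004  0.149]
the job is handed in; nothing more can be done
None
```

The job is handed in, with no verdict returned: lens, amber filter, green filter and spacer lie flat in the barrel, the bezel is tight (about 1.5 N m), the flash slide was pushed to its stop and sprang home, and the spray can and glue bottle were not touched.

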